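# Stack the measuring cups and reset the stand's height finger

## Task

Nest all the measuring cups standing about on the counter, upright, into one stack in the middle of the round rubber pad of the cup stand, inside its marked circle. Then loosen the big hexagonal jam nut on the column by at least half a turn, turn the thumb bar of the adjuster screw above it until the top of the pointing finger is level with the rim of the topmost cup, and screw the jam nut fully tight again. Do not turn the adjuster while the nut is tight, and leave the stapler, tape measure and pad of slips where they are.

Things in the scene. Friction and masses are not known exactly. Their poses are not given: they have to be found in the camera images.
- stand: cup stand, fixed to the counter: dark steel base 8 mm thick, 100 mm wide along its own x and reaching to y = +107 mm, with a round end 152 mm in diameter about the pad's centre; origin on the underside midway between column and pad, z up. An aluminium column 40 x 40 mm rises to 138 mm at y = +52.5 mm; the round rubber cup pad is at y = -52.5 mm. Jam nut and adjuster bar sit above the column, on its axis.
- pad (a point): centre of the top of the rubber cup pad, 132 mm in diameter, flat, with a thin grey circle of 76 mm marked round its centre, 12 mm above the counter; 105 mm from the column's axis
- jam_nut (a joint): turn of the hexagonal jam nut (54 mm across flats, 62 mm across corners, 20 mm high, its top 160 mm above the counter) in rad: 0 is fully tight (end stop, its start), growing anticlockwise from above as it is loosened, up to 6.2. Needs 0.2 N m, stays where left, does not rise. Below 0.4 rad it clamps the adjuster screw, which must then not be forced.
- nut_mid (a point): centre of the jam nut, on its vertical axis, 150 mm above the counter; the point turns with the nut; its x axis is square to one pair of flats, the other pairs lie at 60 and 120 degrees from it
- adjuster (a joint): turn of the adjuster screw in rad, 0 to 7.33, growing anticlockwise seen from above: it does not rise itself but moves the finger up 48 mm a turn (7.64 mm per rad). Needs 0.1 N m when the nut is loose, stays where left.
- bar_mid (a point): centre of the adjuster's thumb bar, 46 mm long, 14 mm thick, 24 mm high, 182 mm above the counter (170 to 194 mm), 10 mm clear above the nut, on a round stem of 18 mm; the point turns with it; its x axis runs along the bar
- finger_tip (a point): free end of the pointing finger's flat top face, 58 mm from the column's axis towards the pad, about 12 mm short of a centred cup's rim; z up. Its height is 68 mm above the counter at adjuster = 0.
- cup1: grey plastic cup, open top, 44 mm high, 80-170 g, weighted foot: straight collar 69 mm in diameter over the top 20 mm, then a shoulder and a tapered body (58 mm wide under the shoulder, 47 mm at the foot). Origin at the centre of the foot's underside, z up. Nested, its shoulder rests on the rim of the cup below: 20 mm a cup, about 2 mm side play. All alike; 2 to 4 are present, an absent one gives None.
- cup2: grey plastic cup, open top, 44 mm high, 80-170 g, weighted foot: straight collar 69 mm in diameter over the top 20 mm, then a shoulder and a tapered body (58 mm wide under the shoulder, 47 mm at the foot). Origin at the centre of the foot's underside, z up. Nested, its shoulder rests on the rim of the cup below: 20 mm a cup, about 2 mm side play. All alike; 2 to 4 are present, an absent one gives None.
- cup3: grey plastic cup, open top, 44 mm high, 80-170 g, weighted foot: straight collar 69 mm in diameter over the top 20 mm, then a shoulder and a tapered body (58 mm wide under the shoulder, 47 mm at the foot). Origin at the centre of the foot's underside, z up. Nested, its shoulder rests on the rim of the cup below: 20 mm a cup, about 2 mm side play. All alike; 2 to 4 are present, an absent one gives None.
- cup4: grey plastic cup, open top, 44 mm high, 80-170 g, weighted foot: straight collar 69 mm in diameter over the top 20 mm, then a shoulder and a tapered body (58 mm wide under the shoulder, 47 mm at the foot). Origin at the centre of the foot's underside, z up. Nested, its shoulder rests on the rim of the cup below: 20 mm a cup, about 2 mm side play. All alike; 2 to 4 are present, an absent one gives None.
- stapler: desk stapler 150 x 40 x 45 mm lying at the back, a bystander; origin under its centre
- tape_measure: round tape measure 58 x 69 x 22 mm, a bystander; origin under its centre
- order_pad: pad of slips 130 x 85 x 12 mm, a bystander; origin under its centre
Mind the look-alikes: they are no part of the job. What is shaped like the cup3 but blue is not meant. Leave any pink look-alike of the cup2 alone.

How it is judged:
On the way, in this order (a step that is already met when the one before it is completed fails the run):
1. the jam nut is loosened by at least half a turn (a little less passes) (value of joint jam_nut above 2.6 rad), for 0.2 s.
2. all the cups are nested upright in one stack on the pad, and the finger's top is level with the topmost rim (horizontal distance between each of cup1, cup2, cup3, cup4 and pad below 0.015 m and angle between each of cup1, cup2, cup3, cup4's own z axis and vertical below 0.08 rad and z of cup1 in the frame of pad between -0.003 and 0.064 m and linear speed of each of cup1, cup2, cup3, cup4 below 0.03 m/s and z of cup2 in the frame of pad between -0.003 and 0.064 m and z of cup3 in the frame of pad between -0.003 and 0.064 m and z of cup4 in the frame of pad between -0.003 and 0.064 m and z of each of cup1, cup2, cup3, cup4 in the frame of finger_tip below -0.0405 m and z of any of cup1, cup2, cup3, cup4 in the frame of finger_tip above -0.0475 m), for 0.3 s.
3. the jam nut is tight again (value of joint jam_nut below 0.25 rad), for 0.2 s.
At the end, for the whole second after the job is handed in: every cup stands upright (within 0.08 rad) and nested on the pad, its centre within 15 mm of the pad's centre; the top of the finger is within 3.5 mm of the height of the topmost cup's rim; the jam nut is within 0.25 rad of its tight stop (all of step 2 and value of joint jam_nut below 0.25 rad); the robot touches nothing.
It fails at once if the adjuster is turned while the jam nut is tight (value of joint jam_nut below 0.4 rad and (velocity of joint adjuster above 0.4 rad/s or velocity of joint adjuster below -0.4 rad/s)).
It fails at once if the stapler is pushed away by more than 3 cm (distance of stapler from where it was at the start of the episode above 0.03 m).
It fails at once if the tape measure is pushed away by more than 3 cm (distance of tape_measure from where it was at the start of the episode above 0.03 m).
It fails at once if the pad of slips is pushed away by more than 3 cm (distance of order_pad from where it was at the start of the episode above 0.03 m).
Of cup1, cup2, cup3, cup4 only 2 to 4 are there at a start; the rules pass over those that are not, and their reading is None.
At some moment in a run one of cup1, cup2, cup3, cup4 may be knocked a few centimetres aside while the robot is not near it.
Once in a run the grip may slacken for a moment while it holds something.
It also fails if it takes over 210 s, if anything falls off the work surface, if the arm or the gripper's body presses on something with over 40 N, if the wrist force passes 120 N, or if a joint passes its speed limit or range.

## Robot

A 6-joint arm with a two-finger parallel gripper is mounted at the origin on a cart in front of the work surface, level with it; the furniture and walls round the work are solid. World frame = base frame: x ahead of the robot, y to its left, z up, the work surface at z = 0. Lengths are in m, angles in rad, forces in N, time in s.
With the tool pointing down it reaches from about 0.35 to 0.775 m from the base axis. Payload 5.5 kg.
Tool frame: the origin (TCP) lies midway between the tips of the shut fingers; the grasp point (between the pads) lies grip_point_offset behind it (grip_point_offset is the distance from the TCP to the grasp point, in m); z points along the fingers, y is the direction in which the jaws open and shut (so a half turn about z gives the same grasp; the last joint's range is limited). The gripper opens to 85 mm and grips with 20 to 120 N. Pads are 22 mm wide; open, the fingers measure 114 mm over their backs; the gripper's body (76 mm by 85 mm) begins 54 mm behind the grasp point. The pads swing forward as they close: fully open they stand 13 mm farther back than shut.
Start: joints at [1.112, 0.313, 0.046, 1.304, 0, 1.431], TCP at [0.18, 0.546, 0.231] pointing down, gripper open.
Joint ranges: [-2.76, 2.76], [-0.86, 1.69], [-1.03, 1.26], [-2.2, 2.34], [-1.47, 1.5], [-3.14, 3.14]. Speed limits (rad/s): [2.57, 2.57, 3.14, 3.14, 3.14, 3.14].

## Interface

Orientations are given as a unit quaternion [w, x, y, z].
In Python, from workcell import * gives the robot as it stands.
- The arm moves only by the tool send_rows, never from a script. Its argument "series" is one flat list of numbers, 7 for each row, row after row: the shift along the tool's x, y, z in cm, then the turn, a rotation vector about the tool's x, y, z in degrees, then the opening, from 0 (shut) to 1 (fully open). A call has 1 to 10 rows; each row is the pose to reach, as a shift and turn from the pose commanded when the call began, along the tool's axes at that moment; what a row does not reach only later rows make up. A row lasts 1/12 s, in which the tool goes at most 41.7 mm and 7.16 degrees, less where a joint would pass 70% of its speed; a pose out of reach is approached as far as the arm can. A call with a gripper value outside its range is refused whole. The fingers move at their own pace and stop on an object; "newtons" is the grip in N (left out, the last holds). Time passes only in rows, so rows that repeat a pose let the fingers close. It gives the time, the measured TCP pose, the force and the opening at its end, in the units of the state.
- get_state(): the state, without advancing time (a new reading comes with each control period).
- read_camera(name): name is "side" or "top" or "wrist"; returns the picture (480x640x3 uint8, blue, green, red); there is no depth.
- camera_info(name): a dict with "K" (3x3 intrinsics, pixels), "xyz" and "attitude" of the camera in the world. Camera axes: x right, y down, z forward; pixel columns grow to the right and rows downward; lengths in m; the calibration is good to about 2 mm. A picture is of the moment at which its call begins: read the wrist's pose just before it. camera_info takes no time and is no camera call; for the wrist camera it gives the pose at the moment of the call.
- hand_in(): hands the job in, once; it reports no verdict.
Trained networks look in the newest picture that a camera, given by its name, has taken for a name from the list of things; names that differ only in an ending like _2 or _b are one class to them, and where a whole thing is asked for, a point or a joint stands for the part that bears it (a point fixed in the world has none). Each returns a list of dicts, best first, with "p" (0 to 1); they miss things now and then, are a little off and sometimes report something else, mostly with a low value. They report only what shows in the picture. A call takes as long as a camera call. They do not tell look-alikes from the thing itself.
- silhouettes(camera, label): "pixels" (480x640 bool, what is visible of it) and "box" ([left, top, width, height] in pixels, round what is visible of it).
The state is a dict: "clock": time; "joint_pos": joint angles; "qvel": joint speeds; "tau": joint torques, N m; "tcp_pos": TCP position; "orientation": TCP orientation; "wrist_force": force on the tool from outside, world axes, zero at the start; "ft_torque": the same for the moment, N m; "finger_gap": finger opening in m.
Only numpy, scipy, OpenCV 4.12 (cv2) and the standard library are available. Lean on these libraries where they do the work, as an engineer would, in place of code of your own. Each camera call takes 0.05 s, during which the arm holds its last target. There are 200 camera calls.

## Working session

There is one attempt and no reset: what is moved stays moved. The work goes in short steps, Python scripts to look and compute and a tool call to move; the robot and the scene stay as the last step left them, time stands still between calls to the robot, and variables do not carry over. Pictures are saved under pics/ and viewed, about 12 in all and at most 16, crops included, and the job is handed in when it is done.

Besides the shell and the picture viewer there is one more tool, called after "Request:" as name(argument=value, ...) on one line, values as JSON. send_rows: Moves the arm, as the interface text tells. Its arguments: {"type":"object","properties":{"series":{"type":"array"},"newtons":{"type":"number"}},"required":["series"]}

```bash
mkdir -p pics; ls; python3 - <<'E'
from workcell import *
import cv2,numpy as np
print(get_state())
for c in ("top","side","wrist"):
    i=camera_info(c); print(c,i)
a=read_camera("top");b=read_camera("side")
cv2.imwrite("pics/top1.png",a);cv2.imwrite("pics/side1.png",b)
for c in ("top","side"):
  for l in ("cup1","stand","jam_nut","adjuster","stapler","tape_measure","order_pad"):
    for r in silhouettes(c,l):
        m=r["pixels"];ys,xs=np.nonzero(m); print(c,l,round(r["p"],2),r["box"],xs.mean().round(1),ys.mean().round(1),len(xs))
E
```

```text
pics
{'clock': 0.0, 'joint_pos': array([ 1.11238880e+00,  3.14014281e-01,  4.49751982e-02,  1.30361056e+00,
       -2.13034831e-05,  1.43123015e+00]), 'qvel': array([ 0.00131486, -0.00086524,  0.0015081 , -0.00043979, -0.00145602,
        0.00097541]), 'tau': array([ 9.90658555e-04, -4.80626106e+01,  2.98534477e+01,  1.92982354e-02,
        6.82979339e-05, -4.87225833e-06]), 'tcp_pos': array([0.18000839, 0.54555116, 0.23039944]), 'orientation': array([-2.62770632e-04,  1.58746181e-01,  9.87318992e-01, -8.88686942e-04]), 'wrist_force': array([-0.21623757, -0.67640148,  0.39774467]), 'ft_torque': array([ 0.03747048, -0.00081603,  0.01270207]), 'finger_gap': 0.08533908149570066}
top {'K': array([[504.00544914,   0.        , 325.58652502],
       [  0.        , 504.00544914, 243.1371893 ],
       [  0.        ,   0.        ,   1.        ]]), 'xyz': array([0.37243958, 0.11350412, 1.21260119]), 'attitude': array([ 0.05347195, -0.70200312,  0.70673814, -0.06966756])}
side {'K': array([[521.59520978,   0.        , 319.71611724],
       [  0.        , 521.59520978, 234.74062105],
       [  0.
[... 1558 characters left out ...]
, 30.0, 32.4] 390.1 275.2 738
side cup1 0.92 [286.0, 186.3, 23.0, 23.3] 297.9 195.8 483
side cup1 0.86 [344.2, 304.8, 39.1, 37.9] 365.0 319.6 888
side cup1 0.85 [345.0, 236.7, 31.7, 30.0] 359.3 250.7 660
side cup1 0.77 [421.2, 307.8, 41.0, 31.8] 441.2 322.9 1017
side stand 0.88 [260.9, 197.0, 43.8, 79.9] 282.4 236.1 1607
side jam_nut 0.87 [262.1, 210.5, 26.8, 17.5] 276.7 220.8 407
side jam_nut 0.47 [405.8, 365.5, 43.2, 35.6] 429.9 383.2 946
side adjuster 0.63 [271.9, 196.3, 12.9, 19.2] 275.9 207.8 192
side tape_measure 0.95 [408.0, 366.5, 38.9, 31.8] 429.9 383.3 905
side order_pad 0.59 [255.8, 195.8, 46.5, 80.7] 282.1 236.3 1730
side order_pad 0.58 [324.2, 358.9, 81.5, 64.8] 366.1 390.6 2880
```

```bash
python3 - <<'E'
import cv2
a=cv2.imread("pics/top1.png")[150:350,140:500]
cv2.imwrite("pics/top1c.png",cv2.resize(a,None,fx=2.2,fy=2.2,interpolation=cv2.INTER_CUBIC))
a=cv2.imread("pics/side1.png")[170:440,220:500]
cv2.imwrite("pics/side1c.png",cv2.resize(a,None,fx=2.2,fy=2.2,interpolation=cv2.INTER_CUBIC))
E
```

```text
(no output)
```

View pics/top1c.png

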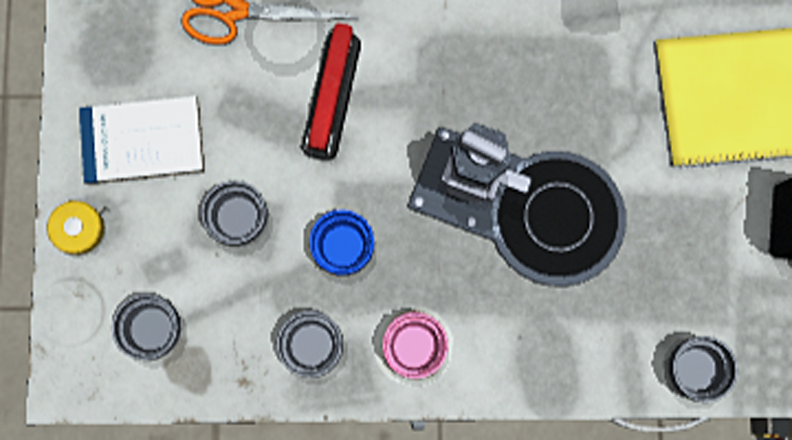

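View pics/side1c.png

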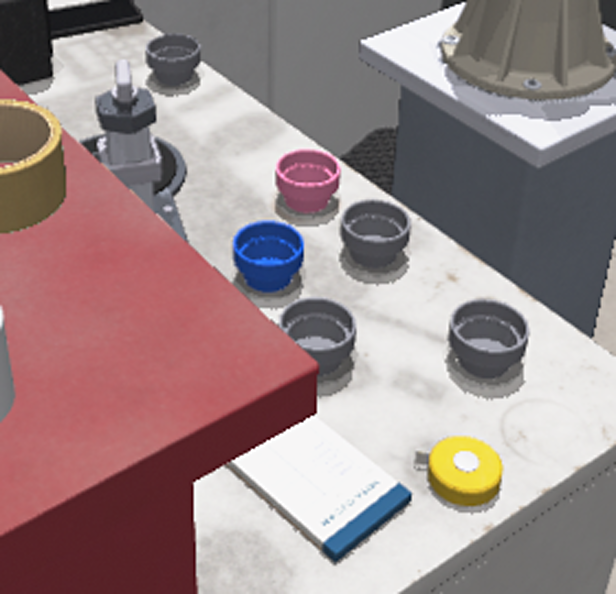

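The top view shows four grey cups at about px (246,247), (206,299), (280,307) and (459,318). The blue (295,260) and pink (328,307) ones are decoys. The pad ring is near (394,248) and the nut and bar near (358,218). The side view confirms all cups are upright.

```bash
cat > h.py <<'E'
from workcell import *
import cv2, numpy as np, workcell
from scipy.spatial.transform import Rotation as R
from scipy.optimize import least_squares
def rot(q): return R.from_quat([q[1],q[2],q[3],q[0]])
def ray(i,uv,z):
    d=rot(i["attitude"]).apply(np.linalg.inv(i["K"])@np.array([uv[0],uv[1],1.]))
    return i["xyz"]+d*(z-i["xyz"][2])/d[2]
def proj(i,P):
    c=rot(i["attitude"]).inv().apply(np.atleast_2d(P)-i["xyz"])@i["K"].T
    return c[:,:2]/c[:,2:]
t=np.linspace(0,2*np.pi,60,endpoint=False)
def ring(x,y,z,r): return np.c_[x+r*np.cos(t),y+r*np.sin(t),0*t+z]
def hull_c(i,x,y,z0=0):
    h=cv2.convexHull(np.vstack([proj(i,ring(x,y,z0+z,r)) for z,r in((.044,.0345),(.024,.0345),(.024,.029),(0,.0235))]).astype(np.float32))
    m=cv2.moments(h); return np.array([m["m10"],m["m01"]])/m["m00"]
def cup_xy(i,c,z0=0):
    p=ray(i,c,z0+.03)[:2]
    return least_squares(lambda q:hull_c(i,*q,z0)-c,p).x
def cups(cam="top",pmin=.3,z0=0):
    i=camera_info(cam); im=read_camera(cam); out=[]
    for r in silhouettes(cam,"cup1"):
        if r["p"]<pmin: continue
        m=r["pixels"]; ys,xs=np.nonzero(m); bgr=im[m].mean(0)
        out.append((cup_xy(i,np.array([xs.mean(),ys.mean()]),z0).round(4),"GREY" if np.ptp(bgr)<40 else "color",round(r["p"],2)))
    return im,out
def tool():
    s=get_state(); r=rot(s["orientation"]); e=r.as_matrix()
    return s,e
def to(x,y,z,yaw_x=None):
    """shift in tool cm to TCP x,y,z (tool down), and z-turn so tool x points at world angle yaw_x (deg)"""
    s,e=tool(); d=e.T@(np.array([x,y,z])-s["tcp_pos"])*100
    cur=np.degrees(np.arctan2(e[1,0],e[0,0]))
    tr=None if yaw_x is None else -((yaw_x-cur+180)%360-180)
    print("clk",round(s["clock"],2),"tcp",s["tcp_pos"].round(4),"xaxis",round(cur,1),"tilt",e[:,2].round(4),"j1,j6",s["joint_pos"][[0,5]].round(3),"gap",round(s["finger_gap"],4),"F",s["wrist_force"].round(1),"\n shift cm",d.round(2),"turn z",None if tr is None else round(tr,1))
E
python3 - <<'E'
from h import *
print("gpo",getattr(workcell,"grip_point_offset",None),[n for n in dir(workcell) if not n.startswith('_')])
i=camera_info("top");im,o=cups()
for q in o:print(q)
pad=ray(i,(394.1,248.6),.012);print("pad ring guess",pad)
# pad dark disc by stand circle: threshold ring refine
for (l) in ("jam_nut","adjuster"):
  r=silhouettes("top",l)
  for k in r:
    ys,xs=np.nonzero(k["pixels"]);c=(xs.mean(),ys.mean());print(l,k["p"],c,ray(i,c,.16),ray(i,c,.19))
for c in ((290,193),(174,253),(204,214),(140+770/2.2,150+220/2.2)): print(c,ray(i,c,0))
sub=im[185:295,310:440];cv2.imwrite("pics/stand.png",cv2.resize(sub,None,fx=6,fy=5.4,interpolation=cv2.INTER_CUBIC))
cv2.imwrite("pics/topfull.png",im)
E
```

```text
gpo 0.0187 ['MotionError', 'camera_info', 'get_state', 'grip_point_offset', 'hand_in', 'read_camera', 'silhouettes']
(array([0.451 , 0.3626]), 'GREY', 0.85)
(array([0.4292, 0.0807]), 'color', 0.71)
(array([0.5394, 0.1583]), 'color', 0.67)
(array([0.5724, 0.2734]), 'GREY', 0.62)
(array([ 0.4024, -0.2232]), 'GREY', 0.6)
(array([0.4306, 0.1918]), 'GREY', 0.58)
pad ring guess [ 0.56965548 -0.08090891  0.012     ]
jam_nut 0.69 (np.float64(357.17941952506595), np.float64(221.07651715039577)) [0.60544611 0.02042472 0.16      ] [0.59880523 0.02307756 0.19      ]
adjuster 0.66 (np.float64(205.96216216216217), np.float64(298.7527027027027)) [0.44210542 0.33716562 0.16      ] [0.44011989 0.33079108 0.19      ]
adjuster 0.61 (np.float64(359.1329787234043), np.float64(217.8404255319149)) [0.61252773 0.01609159 0.16      ] [0.60568502 0.01886793 0.19      ]
adjuster 0.34 (np.float64(174.0822222222222), np.float64(253.56)) [0.53710847 0.40681059 0.16      ] [0.53241527 0.39845112 0.19      ]
(290, 193) [0.71282805 0.17198108 0.        ]
(174, 253) [0.56351066 0.45165123 0.        ]
(204, 214) [0.66005036 0.38265722 0.        ]
(490.0, 250.0) [ 0.56696213 -0.31903319  0.        ]
```

View pics/stand.png

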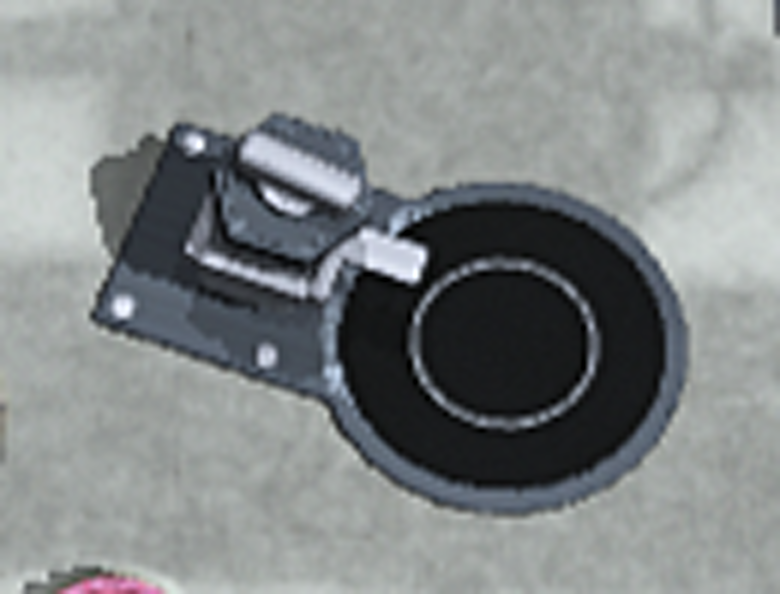

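View pics/topfull.png

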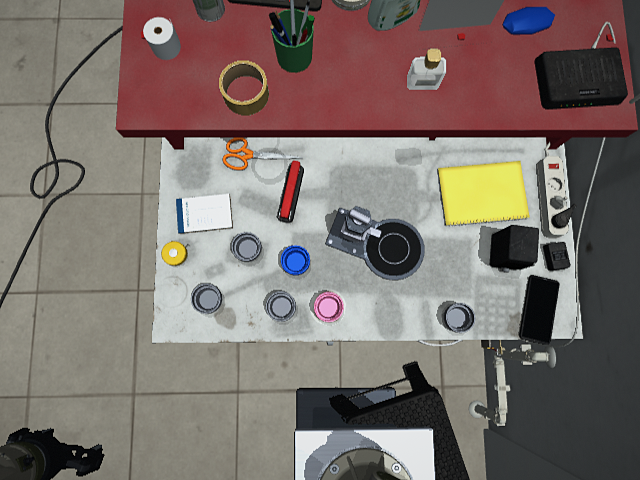

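```bash
python3 - <<'E'
from h import *
i=camera_info("top");j=camera_info("side");w=camera_info("wrist")
f=lambda P:np.r_[proj(i,P)[0]-(117,131),proj(j,P)[0]-(364,337)]
r=least_squares(f,[.8,.4,.3]);print("shelf corner",r.x,r.fun)
print("wrist view dir",rot(w["attitude"]).as_matrix()[:,2], "in tool", tool()[1].T@rot(w["attitude"]).as_matrix(), tool()[1].T@(w["xyz"]-get_state()["tcp_pos"]))
a=ray(i,(360,216.1),.194);p=ray(i,(394.2,248.7),.012);print("bar",a,"pad",p,np.hypot(*(a-p)[:2]))
e=[ray(i,(310+u/6,185+v/5.4),.194) for u,v in((245,150),(355,190))];print("bar ends",e)
to(.56,-.01,.30,-112.7)
E
```

```text
shelf corner [0.76050721 0.49474657 0.27702484] [ 0.04244348 -0.04641571  0.03984508  0.00354999]
wrist view dir [ 0.25580152 -0.08462942 -0.96301788] in tool [[-7.98198016e-04 -9.63020965e-01 -2.69425283e-01]
 [ 9.99999677e-01 -7.43892033e-04 -3.03661680e-04]
 [ 9.20092427e-05 -2.69425438e-01  9.63021248e-01]] [ 0.06857921 -0.00084708 -0.14123969]
bar [0.60846658 0.0173605  0.194     ] pad [ 0.56940882 -0.08114399  0.012     ] 0.10596529345244114
bar ends [array([0.6156067 , 0.03628963, 0.194     ]), array([ 0.59971773, -0.00150148,  0.194     ])]
clk 1.0 tcp [0.1803 0.5461 0.2313] xaxis 161.7 tilt [ 1.e-04  1.e-04 -1.e+00] j1,j6 [1.112 1.431] gap 0.0857 F [-0.1  0.   0.7] 
 shift cm [-53.49 -40.9   -6.87] turn z -85.6
```

Request:
send_rows(series=[-53.5,-40.9,-6.9,0,0,-85.6,1,-53.5,-40.9,-6.9,0,0,-85.6,1,-53.5,-40.9,-6.9,0,0,-85.6,1,-53.5,-40.9,-6.9,0,0,-85.6,1,-53.5,-40.9,-6.9,0,0,-85.6,1,-53.5,-40.9,-6.9,0,0,-85.6,1,-53.5,-40.9,-6.9,0,0,-85.6,1,-53.5,-40.9,-6.9,0,0,-85.6,1,-53.5,-40.9,-6.9,0,0,-85.6,1,-53.5,-40.9,-6.9,0,0,-85.6,1])

```text
clock: 1.83
tcp_pos: [0.3891, 0.2423, 0.2694]
orientation: [0.0, -0.386, 0.923, 0.0]
wrist_force: [0.4, -0.3, -0.6]
finger_gap: 0.0851
```

```bash
python3 -c "
from h import *
to(.56,-.01,.30,-112.7)"
```

```text
clk 1.83 tcp [0.3891 0.2423 0.2694] xaxis -134.6 tilt [ 7.e-04  4.e-04 -1.e+00] j1,j6 [ 0.381 -0.41 ] gap 0.0851 F [ 0.4 -0.3 -0.6] 
 shift cm [  5.95 -29.89  -3.06] turn z -21.9
```

Request:
send_rows(series=[5.95,-29.9,-3.1,0,0,-21.9,1,5.95,-29.9,-3.1,0,0,-21.9,1,5.95,-29.9,-3.1,0,0,-21.9,1,5.95,-29.9,-3.1,0,0,-21.9,1,5.95,-29.9,-3.1,0,0,-21.9,1,5.95,-29.9,-3.1,0,0,-21.9,1,5.95,-29.9,-3.1,0,0,-21.9,1,5.95,-29.9,-3.1,0,0,-21.9,1,5.95,-29.9,-3.1,0,0,-21.9,1,5.95,-29.9,-3.1,0,0,-21.9,1])

```text
clock: 2.67
tcp_pos: [0.5586, -0.0111, 0.2994]
orientation: [-0.0, -0.55, 0.835, 0.0]
wrist_force: [-0.7, -0.6, -0.3]
finger_gap: 0.0853
```

```bash
python3 - <<'E'
from h import *
to(.6085,.0175,.21)
w=camera_info("wrist");im=read_camera("wrist")
a,b=proj(w,[[.6085,.0175,.16],[.5694,-.0811,.012]]);print(a,b)
cv2.imwrite("pics/w1.png",im)
for l in ("jam_nut","adjuster"):
  for k in silhouettes("wrist",l):
    ys,xs=np.nonzero(k["pixels"]);print(l,round(k["p"],2),k["box"],xs.mean(),ys.mean())
E
```

```text
clk 2.67 tcp [ 0.5586 -0.0111  0.2994] xaxis -113.2 tilt [-8.e-04  4.e-04 -1.e+00] j1,j6 [-0.164 -1.329] gap 0.0853 F [-0.7 -0.6 -0.3] 
 shift cm [-4.59 -3.46  8.93] turn z None
[287.9904529  287.46977401] [296.99365439 147.05734359]
jam_nut 0.83 [254.5, 241.5, 67.6, 74.9] 290.2429805615551 276.16774658027356
adjuster 0.68 [271.3, 265.6, 32.7, 62.6] 285.4931057124097 295.21011162179906
```

View pics/w1.png

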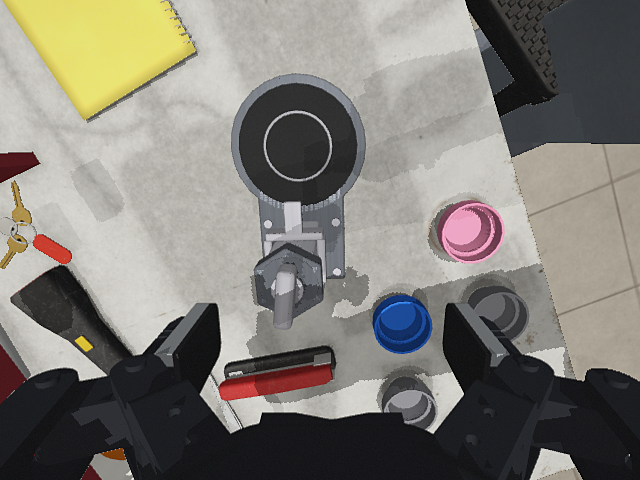

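```bash
python3 - <<'E'
from h import *
from scipy.optimize import minimize
w=camera_info("wrist");im=read_camera("wrist")
def best(l):
    k=silhouettes("wrist",l)[0];return k["pixels"],k["box"]
mn,bn=best("jam_nut");ma,ba=best("adjuster")
print(bn,ba,mn.sum(),ma.sum())
def poly(P,m,v=1):
    h=cv2.convexHull((proj(w,P)*16).astype(np.int32));cv2.fillConvexPoly(m,h,v,shift=4)
def hexp(x,y,a):
    th=np.radians(a+30+60*np.arange(6));c=np.c_[x+.0312*np.cos(th),y+.0312*np.sin(th)]
    return np.vstack([np.c_[c,0*th+.14],np.c_[c,0*th+.16]])
def barp(x,y,b):
    u=np.array([np.cos(np.radians(b)),np.sin(np.radians(b))]);n=np.array([-u[1],u[0]])
    return np.array([[*(np.array([x,y])+s*.023*u+q*.007*n),z] for s in(-1,1) for q in(-1,1) for z in(.17,.194)])
U=(mn|ma)
def cost(p):
    m=np.zeros((480,640),np.uint8);poly(hexp(p[0],p[1],p[2]),m);b=np.zeros_like(m);poly(barp(p[0],p[1],p[3]),b)
    nn=(m>0)&(b==0);bb=b>0
    i1=((nn|bb)&U).sum()/((nn|bb)|U).sum(); i2=(bb&ma).sum()/max(1,(bb|ma).sum()); return -i1-i2
r=min((minimize(cost,[.6085,.0175,a,66],method="Nelder-Mead",options=dict(initial_simplex=np.array([.6085,.0175,a,66])+np.vstack([0*np.eye(4)[:1],np.diag([.004,.004,8,8])]))) for a in range(0,60,10)),key=lambda r:r.fun)
print(r.x,r.fun)
o=im.copy()
for P,c in((hexp(*r.x[:3]),(0,255,0)),(barp(r.x[0],r.x[1],r.x[3]),(0,0,255))):
    cv2.polylines(o,[cv2.convexHull(proj(w,P).astype(np.int32))],True,c,1)
o[...,0][cv2.Canny(U.astype(np.uint8)*255,50,100)>0]=255
cv2.imwrite("pics/w2.png",np.hstack([cv2.resize(q[190:350,220:350],None,fx=3,fy=3,interpolation=cv2.INTER_CUBIC) for q in(im,o)]))
E
```

```text
[251.1, 239.7, 66.7, 74.4] [268.5, 262.4, 30.8, 62.8] 2796 1508
[6.06840183e-01 1.58028315e-02 3.70844761e+01 6.24294934e+01] -1.698276546995686
```

View pics/w2.png

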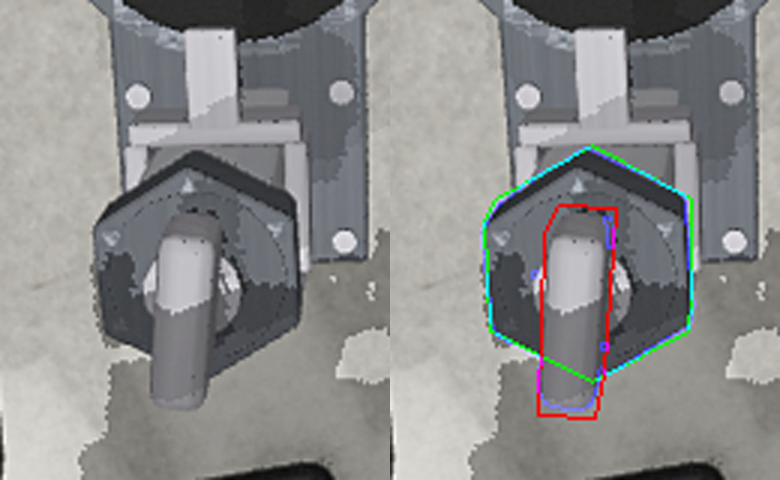

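The wrist view agrees: ring at (298,146), as predicted. The nut fits a hexagon at about (0.6075, 0.0168) with flats normal at about 37.5°, and the bar lies at about 63–67°. Moving over the nut.

```bash
python3 -c "
from h import *
to(.6075,.0168,.225,127.5)"
```

```text
clk 2.97 tcp [ 0.5574 -0.0082  0.3003] xaxis -112.9 tilt [ 3.e-04  1.e-04 -1.e+00] j1,j6 [-0.159 -1.329] gap 0.0855 F [ 0.5  0.  -0.3] 
 shift cm [-4.25 -3.64  7.53] turn z 119.6
```

Request:
send_rows(series=[-4.25,-3.6,7.5,0,0,70,1,-4.25,-3.6,7.5,0,0,70,1,-4.25,-3.6,7.5,0,0,70,1,-4.25,-3.6,7.5,0,0,70,1,-4.25,-3.6,7.5,0,0,70,1,-4.25,-3.6,7.5,0,0,70,1,-4.25,-3.6,7.5,0,0,70,1,-4.25,-3.6,7.5,0,0,70,1,-4.25,-3.6,7.5,0,0,70,1,-4.25,-3.6,7.5,0,0,70,1])

```text
clock: 3.8
tcp_pos: [0.6074, 0.0167, 0.2253]
orientation: [0.0, 0.029, 1.0, 0.0]
wrist_force: [0.7, -0.4, -1.0]
finger_gap: 0.0854
```

Request:
send_rows(series=[0,0,0,0,0,49.6,1,0,0,0,0,0,49.6,1,0,0,0,0,0,49.6,1,0,0,0,0,0,49.6,1,0,0,0,0,0,49.6,1,0,0,0,0,0,49.6,1,0,0,0,0,0,49.6,1,0,0,0,0,0,49.6,1,0,0,0,0,0,49.6,1])

```text
clock: 4.55
tcp_pos: [0.6075, 0.0164, 0.2253]
orientation: [0.0, 0.441, 0.897, 0.0]
wrist_force: [-0.6, -0.6, 0.4]
finger_gap: 0.0852
```

```bash
cat >> h.py <<'E'
def avg(n=4):
    """mean TCP pose over n control periods"""
    P=[];X=[]
    for k in range(n):
        if k: read_camera("wrist")
        s,e=tool();P.append(s["tcp_pos"]);X.append(np.unwrap([0,np.arctan2(e[1,0],e[0,0])])[1])
    P=np.array(P);X=np.unwrap(X);print("clk",round(s["clock"],2),"mean",P.mean(0).round(4),"sd",P.std(0).round(4),"xang",np.degrees(X.mean()).round(1),"j6",s["joint_pos"][5].round(3))
    return P.mean(0),np.degrees(X.mean())
def go(x,y,z,yaw=None,n=4):
    p,a=avg(n);c,s_=np.cos(np.radians(a)),np.sin(np.radians(a));d=np.array([x,y,z])-p
    print("shift cm",(100*np.array([d[0]*c+d[1]*s_,d[0]*s_-d[1]*c,-d[2]])).round(2),"turn",None if yaw is None else round(-((yaw-a+180)%360-180),1))
E
python3 -c "
from h import *
go(.6075,.0168,.135,127.5)
w=camera_info('wrist');im=read_camera('wrist');cv2.imwrite('pics/w3.png',im)
print(proj(w,[[.6075,.0168,.16],[.6075,.0168,.194]]))"
```

```text
clk 4.7 mean [0.6076 0.0162 0.2252] sd [0.0001 0.0002 0.0001] xang 127.6 j6 0.81
shift cm [0.06 0.03 9.02] turn 0.1
[[333.64659574 259.50532354]
 [334.03460849 281.00826651]]
```

View pics/w3.png

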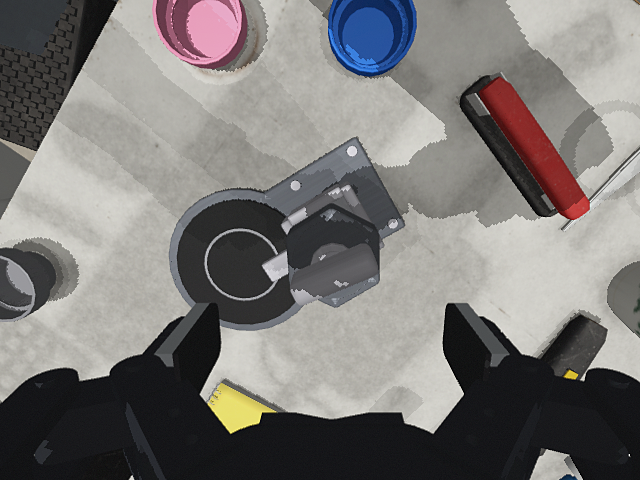

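Looking down from above, the nut's flats (columns 288 and 380) are square to the jaws and centred as predicted. Descending and gripping.

Request:
send_rows(series=[0,0,3,0,0,0,1,0,0,6,0,0,0,1,0,0,8,0,0,0,1,0,0,9,0,0,0,1,0,0,9,0,0,0,1,0,0,9,0,0,0,0.4,0,0,9,0,0,0,0.4,0,0,9,0,0,0,0.4,0,0,9,0,0,0,0.4,0,0,9,0,0,0,0.4], newtons=40)

```text
clock: 5.58
tcp_pos: [0.6093, 0.0155, 0.1373]
orientation: [0.002, 0.443, 0.896, 0.001]
wrist_force: [0.1, 0.8, 6.7]
finger_gap: 0.0537
```

Request:
send_rows(series=[0,0,0,0,0,0,0.3,0,0,0,0,0,0,0.3,0,0,0,0,0,0,0.3,0,0,0,0,0,0,0.3])

```text
clock: 5.92
tcp_pos: [0.6093, 0.0156, 0.1373]
orientation: [0.002, 0.443, 0.896, 0.001]
wrist_force: [-0.3, 1.2, 5.6]
finger_gap: 0.0534
```

Request:
send_rows(series=[-0.1,0.1,-0.2,0,0,0,0.3,-0.1,0.1,-0.2,0,0,-6,0.3,-0.1,0.1,-0.2,0,0,-13,0.3,-0.1,0.1,-0.2,0,0,-20,0.3,-0.1,0.1,-0.2,0,0,-27,0.3,-0.1,0.1,-0.2,0,0,-34,0.3,-0.1,0.1,-0.2,0,0,-41,0.3,-0.1,0.1,-0.2,0,0,-48,0.3,-0.1,0.1,-0.2,0,0,-55,0.3,-0.1,0.1,-0.2,0,0,-60,0.3])

```text
clock: 6.75
tcp_pos: [0.6098, 0.0169, 0.1373]
orientation: [0.001, -0.067, 0.998, 0.002]
wrist_force: [1.0, 6.0, 0.8]
finger_gap: 0.0538
```

Request:
send_rows(series=[0,0,0,0,0,-6,0.3,0,0,0,0,0,-13,0.3,0,0,0,0,0,-20,0.3,0,0,0,0,0,-27,0.3,0,0,0,0,0,-34,0.3,0,0,0,0,0,-41,0.3,0,0,0,0,0,-48,0.3,0,0,0,0,0,-55,0.3,0,0,0,0,0,-62,0.3,0,0,0,0,0,-65,0.3])

```text
clock: 7.58
tcp_pos: [0.6087, 0.0181, 0.1373]
orientation: [0.001, -0.593, 0.805, 0.002]
wrist_force: [-1.8, 9.1, 1.6]
finger_gap: 0.0537
```

Request:
send_rows(series=[0,0,0,0,0,-6,0.3,0,0,0,0,0,-13,0.3,0,0,0,0,0,-20,0.3,0,0,0,0,0,-27,0.3,0,0,0,0,0,-34,0.3,0,0,0,0,0,-41,0.3,0,0,0,0,0,-48,0.3,0,0,0,0,0,-55,0.3,0,0,0,0,0,-55,0.3,0,0,0,0,0,-55,0.3])

```text
clock: 8.42
tcp_pos: [0.6074, 0.0177, 0.1373]
orientation: [-0.001, 0.897, -0.442, -0.002]
wrist_force: [-5.0, 7.6, 4.1]
finger_gap: 0.0534
```

```bash
python3 -c "
from h import *
go(.6085,.0158,.23,247)"
```

```text
clk 8.57 mean [0.6074 0.0177 0.1373] sd [0. 0. 0.] xang -52.5 j6 -2.33
shift cm [ 0.22  0.03 -9.27] turn 60.5
```

The nut turned 180° with a firm grip, and its axis is at about (0.608, 0.017). Releasing and moving to the cups.

Request:
send_rows(series=[0,0,0,0,0,0,1,0,0,0,0,0,0,1,0,0,0,0,0,0,1,0,0,0,0,0,0,1,0,0,-3,0,0,0,1,0,0,-7,0,0,0,1,0,0,-11,0,0,0,1,0,0,-14,0,0,0,1,0,0,-14,0,0,0,1])

```text
clock: 9.32
tcp_pos: [0.6121, 0.0147, 0.2849]
orientation: [-0.002, 0.896, -0.444, 0.006]
wrist_force: [1.0, 0.3, 0.6]
finger_gap: 0.0852
```

```bash
python3 - <<'E'
from h import *
im,o=cups()
for q in o: print(q)
go(.451,.3626,.16,-111.6,n=1)
go(.5724,.2734,.16,-111.6,n=1)
E
```

```text
(array([0.539, 0.158]), 'color', 0.82)
(array([0.4506, 0.3638]), 'GREY', 0.79)
(array([ 0.4012, -0.237 ]), 'GREY', 0.79)
(array([0.4319, 0.1917]), 'GREY', 0.71)
(array([0.4294, 0.094 ]), 'color', 0.68)
(array([0.5718, 0.274 ]), 'GREY', 0.67)
clk 9.42 mean [0.6104 0.0149 0.279 ] sd [0. 0. 0.] xang -52.7 j6 -2.33
shift cm [-37.31  -8.42  11.9 ] turn 58.9
clk 9.42 mean [0.6104 0.0149 0.279 ] sd [0. 0. 0.] xang -52.7 j6 -2.33
shift cm [-22.85 -12.66  11.9 ] turn 58.9
```

Request:
send_rows(series=[-22.8,-12.7,11.9,0,0,58.9,1,-22.8,-12.7,11.9,0,0,58.9,1,-22.8,-12.7,11.9,0,0,58.9,1,-22.8,-12.7,11.9,0,0,58.9,1,-22.8,-12.7,11.9,0,0,58.9,1,-22.8,-12.7,11.9,0,0,58.9,1,-22.8,-12.7,11.9,0,0,58.9,1,-22.8,-12.7,11.9,0,0,58.9,1,-22.8,-12.7,11.9,0,0,58.9,1,-22.8,-12.7,11.9,0,0,58.9,1])

```text
clock: 10.25
tcp_pos: [0.5701, 0.2741, 0.1553]
orientation: [-0.002, -0.563, 0.827, 0.001]
wrist_force: [0.2, 0.1, -0.4]
finger_gap: 0.0852
```

Request:
send_rows(series=[0,0,0,0,0,0,1,0,0,0,0,0,0,1,0,0,0,0,0,0,1])

```text
clock: 10.5
tcp_pos: [0.5719, 0.2729, 0.1578]
orientation: [-0.0, -0.563, 0.827, 0.0]
wrist_force: [-0.2, 0.7, 0.6]
finger_gap: 0.0852
```

```bash
python3 - <<'E'
from h import *
im,o=cups("wrist");cv2.imwrite("pics/w4.png",im)
for q in o: print(q)
c=min((q[0] for q in o),key=lambda q:np.hypot(*(q-[.5718,.274])))
go(*c,.016,-111.6,n=1)
E
```

```text
(array([0.4503, 0.3609]), 'GREY', 0.95)
(array([0.5388, 0.1578]), 'color', 0.92)
(array([0.5709, 0.2708]), 'GREY', 0.88)
(array([0.4335, 0.1942]), 'GREY', 0.76)
clk 10.6 mean [0.5721 0.273  0.1581] sd [0. 0. 0.] xang -111.6 j6 -0.876
shift cm [ 0.25  0.03 14.21] turn 0.0
```

View pics/w4.png

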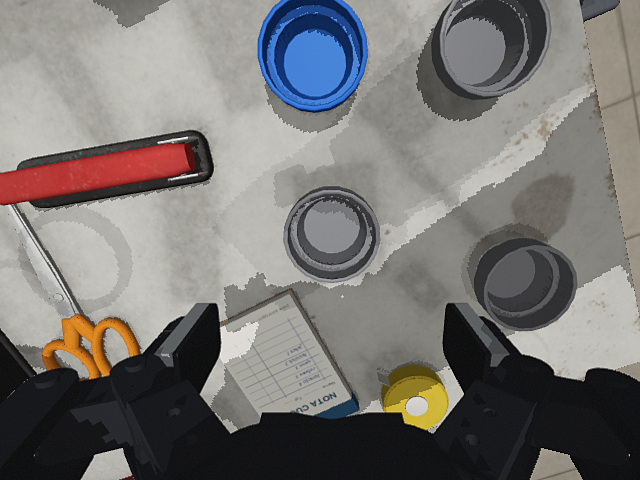

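Request:
send_rows(series=[0.1,0,4,0,0,0,1,0.1,0,8,0,0,0,1,0.1,0,11.5,0,0,0,1,0.1,0,14.2,0,0,0,1,0.1,0,14.2,0,0,0,1,0.1,0,14.2,0,0,0,0.6,0.1,0,14.2,0,0,0,0.6,0.1,0,14.2,0,0,0,0.6,0.1,0,14.2,0,0,0,0.6,0.1,0,14.2,0,0,0,0.6], newtons=40)

```text
clock: 11.43
tcp_pos: [0.5728, 0.2732, 0.0179]
orientation: [0.002, -0.563, 0.827, -0.0]
wrist_force: [-1.3, -0.3, -1.5]
finger_gap: 0.0685
```

```bash
python3 - <<'E'
from h import *
go(.5696,-.0809,.15,-111.6,n=1)
E
```

```text
clk 11.43 mean [0.5728 0.2732 0.0179] sd [0. 0. 0.] xang -111.5 j6 -0.876
shift cm [ 33.05 -12.7  -13.21] turn 0.1
```

Request:
send_rows(series=[0,0,-3,0,0,0,0.6,0,0,-7,0,0,0,0.6,3,0.2,-11,0,0,0,0.6,7,0.5,-13.2,0,0,0,0.6,11,0.9,-13.2,0,0,0,0.6,15,1.2,-13.2,0,0,0,0.6,19,1.5,-13.2,0,0,0,0.6,23,1.8,-13.2,0,0,0,0.6,27,2.1,-13.2,0,0,0,0.6,30.3,2.35,-13.2,0,0,0,0.6])

```text
clock: 12.27
tcp_pos: [0.4372, -0.0022, 0.1489]
orientation: [0.001, -0.563, 0.827, -0.001]
wrist_force: [-0.4, -0.7, -0.6]
finger_gap: 0.068
```

```bash
python3 - <<'E'
from h import *
print(get_state()["finger_gap"])
go(.5696,-.0809,.15,-111.6,n=1)
E
```

```text
0.06803576730371158
clk 12.27 mean [ 0.4372 -0.0022  0.1489] sd [0. 0. 0.] xang -111.5 j6 -1.384
shift cm [  2.46 -15.21  -0.11] turn 0.1
```

Request:
send_rows(series=[0.6,-4,0,0,0,0,0.6,1.2,-8,0,0,0,0,0.6,1.9,-12,0,0,0,0,0.6,2.4,-15,0,0,0,0,0.6,2.4,-15,0,0,0,0,0.6,2.4,-15,0,0,0,0,0.6,2.4,-15,0,0,0,0,0.6])

```text
clock: 12.85
tcp_pos: [0.5684, -0.0776, 0.148]
orientation: [-0.0, -0.563, 0.827, 0.0]
wrist_force: [-0.0, 0.1, -0.9]
finger_gap: 0.0685
```

```bash
python3 - <<'E'
from h import *
im,o=cups("wrist",z0=.132)
for q in o: print(q)
cv2.imwrite("pics/w5.png",im)
print(get_state()["finger_gap"],get_state()["wrist_force"])
go(.5696,-.0809,.03,-111.6,n=1)
E
```

```text
(array([ 0.4882, -0.0419]), 'color', 0.83)
(array([ 0.5669, -0.0809]), 'GREY', 0.76)
(array([0.5276, 0.0055]), 'color', 0.7)
0.06792075237603262 [ 0.97309745  0.26148206 -1.1698567 ]
clk 12.95 mean [ 0.568  -0.077   0.1483] sd [0. 0. 0.] xang -111.5 j6 -1.471
shift cm [ 0.3  -0.29 11.83] turn 0.1
```

View pics/w5.png

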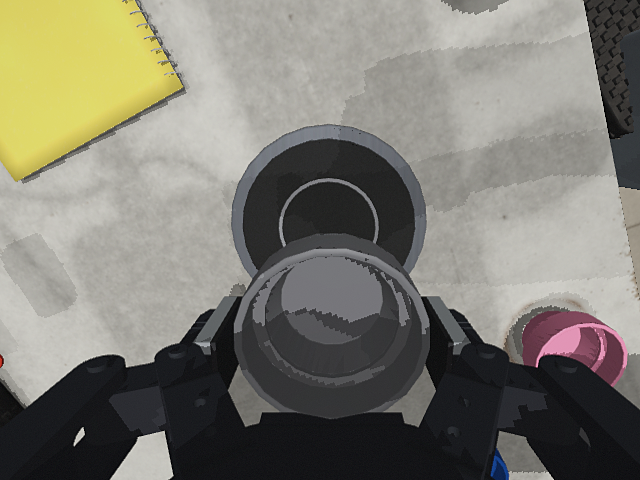

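Request:
send_rows(series=[0.05,-0.3,2,0,0,0,0.6,0.05,-0.3,5,0,0,0,0.6,0.05,-0.3,8,0,0,0,0.6,0.05,-0.3,10,0,0,0,0.6,0.05,-0.3,11,0,0,0,0.6,0.05,-0.3,11.6,0,0,0,0.6,0.05,-0.3,11.8,0,0,0,0.6,0.05,-0.3,11.8,0,0,0,0.6])

```text
clock: 13.62
tcp_pos: [0.5721, -0.0793, 0.0308]
orientation: [0.0, -0.563, 0.827, -0.0]
wrist_force: [0.3, 0.1, -0.7]
finger_gap: 0.068
```

```bash
python3 - <<'E'
from h import *
print(get_state()["finger_gap"],get_state()["wrist_force"])
go(.5696,-.0809,.03,-111.6,n=1)
E
```

```text
0.06802166158109225 [ 0.28078123  0.14314032 -0.65411951]
clk 13.62 mean [ 0.5721 -0.0793  0.0308] sd [0. 0. 0.] xang -111.5 j6 -1.472
shift cm [0.24 0.17 0.08] turn 0.1
```

Request:
send_rows(series=[0,0.15,0.05,0,0,0,0.6,0,0.15,0.1,0,0,0,0.6,0,0.15,0.15,0,0,0,0.6,0,0.15,0.2,0,0,0,0.6])

```text
clock: 13.95
tcp_pos: [0.571, -0.0791, 0.0292]
orientation: [0.001, -0.563, 0.827, -0.001]
wrist_force: [-2.7, 0.7, 8.7]
finger_gap: 0.068
```

Request:
send_rows(series=[0,0,0,0,0,0,1,0,0,0,0,0,0,1,0,0,0,0,0,0,1,0,0,0,0,0,0,1,0,0,-4,0,0,0,1,0,0,-8,0,0,0,1,0,0,-12,0,0,0,1,0,0,-15,0,0,0,1,0,0,-15,0,0,0,1,0,0,-15,0,0,0,1])

```text
clock: 14.78
tcp_pos: [0.5718, -0.0794, 0.1803]
orientation: [0.002, -0.563, 0.827, -0.002]
wrist_force: [-0.0, -0.5, -0.5]
finger_gap: 0.0854
```

```bash
python3 - <<'E'
from h import *
im,o=cups("wrist",z0=.012)
for q in o: print("wrist",q)
cv2.imwrite("pics/w6.png",im)
im,o=cups("top")
for q in o: print("top",q)
go(.4315,.1917,.16,-111.6,n=1)
E
```

```text
wrist (array([0.4321, 0.0662]), 'color', 0.79)
wrist (array([ 0.5697, -0.0808]), 'GREY', 0.73)
wrist (array([0.4563, 0.1995]), 'GREY', 0.59)
wrist (array([0.5465, 0.1067]), 'color', 0.55)
wrist (array([0.6288, 0.0672]), 'GREY', 0.44)
top (array([0.4314, 0.192 ]), 'GREY', 0.97)
top (array([0.5374, 0.1572]), 'color', 0.91)
top (array([ 0.5777, -0.0673]), 'GREY', 0.88)
top (array([0.4288, 0.0812]), 'color', 0.61)
top (array([0.4508, 0.3639]), 'GREY', 0.59)
clk 14.98 mean [ 0.5691 -0.0786  0.176 ] sd [0. 0. 0.] xang -111.5 j6 -1.472
shift cm [-20.09  22.72   1.6 ] turn 0.1
```

Request:
send_rows(series=[-0.6,4,0,0,0,0,1,-1.2,8,0,0,0,0,1,-2,12,0,0,0,0,1,-4.5,15,0,0,0,0,1,-8,17,0,0,0,0,1,-11.5,19,0.5,0,0,0,1,-15,21,1,0,0,0,1,-18,22.5,1.6,0,0,0,1,-20,22.7,1.6,0,0,0,1,-20,22.7,1.6,0,0,0,1])

```text
clock: 15.82
tcp_pos: [0.4316, 0.1935, 0.1602]
orientation: [-0.001, -0.565, 0.825, 0.001]
wrist_force: [0.6, -0.1, -0.6]
finger_gap: 0.0853
```

Request:
send_rows(series=[0,0,0,0,0,0,1,0,0,0,0,0,0,1,0,0,0,0,0,0,1])

```text
clock: 16.07
tcp_pos: [0.4321, 0.1894, 0.1614]
orientation: [-0.001, -0.562, 0.827, 0.0]
wrist_force: [-0.3, -0.1, -0.8]
finger_gap: 0.0852
```

```bash
python3 - <<'E'
from h import *
im,o=cups("wrist");cv2.imwrite("pics/w7.png",im)
for q in o: print("wrist",q)
c=min((q[0] for q in o),key=lambda q:np.hypot(*(q-[.4314,.192])))
go(*c,.0165,-111.6,n=1)
E
```

```text
wrist (array([0.4279, 0.0791]), 'color', 0.89)
wrist (array([0.4304, 0.1891]), 'GREY', 0.88)
wrist (array([0.5373, 0.1557]), 'color', 0.78)
wrist (array([0.4405, 0.3403]), 'GREY', 0.69)
clk 16.17 mean [0.4325 0.1894 0.1618] sd [0. 0. 0.] xang -111.6 j6 -0.951
shift cm [ 0.1   0.18 14.53] turn -0.0
```

Request:
send_rows(series=[0,0.15,4,0,0,0,1,0,0.15,8,0,0,0,1,0,0.15,11.5,0,0,0,1,0,0.15,14,0,0,0,1,0,0.15,14.5,0,0,0,1,0,0.15,14.5,0,0,0,0.6,0,0.15,14.5,0,0,0,0.6,0,0.15,14.5,0,0,0,0.6,0,0.15,14.5,0,0,0,0.6,0,0.15,14.5,0,0,0,0.6])

```text
clock: 17.0
tcp_pos: [0.4325, 0.1913, 0.0184]
orientation: [0.001, -0.563, 0.827, -0.0]
wrist_force: [0.2, -0.0, -0.7]
finger_gap: 0.069
```

```bash
python3 - <<'E'
from h import *
go(.44,0,.15,-111.6,n=1)
E
```

```text
clk 17.0 mean [0.4325 0.1913 0.0184] sd [0. 0. 0.] xang -111.5 j6 -0.948
shift cm [ 17.52  -7.72 -13.16] turn 0.1
```

Request:
send_rows(series=[0,0,0,0,0,0,0.6,0,0,-3,0,0,0,0.6,0,0,-7,0,0,0,0.6,2,-1,-11,0,0,0,0.6,5,-2.3,-13.2,0,0,0,0.6,8.5,-4,-13.2,0,0,0,0.6,12,-5.5,-13.2,0,0,0,0.6,15.5,-7,-13.2,0,0,0,0.6,17.5,-7.7,-13.2,0,0,0,0.6,18,-10,-13.2,0,0,0,0.6])

```text
clock: 17.83
tcp_pos: [0.4549, -0.0151, 0.1493]
orientation: [-0.001, -0.561, 0.828, 0.001]
wrist_force: [-0.9, 0.6, -1.2]
finger_gap: 0.0683
```

```bash
python3 - <<'E'
from h import *
print(get_state()["finger_gap"])
go(.5709,-.0798,.15,-111.6,n=1)
E
```

```text
0.06832133783224194
clk 17.83 mean [ 0.4549 -0.0151  0.1493] sd [0. 0. 0.] xang -111.7 j6 -1.402
shift cm [  1.72 -13.16  -0.07] turn -0.1
```

Request:
send_rows(series=[0.6,-4,0,0,0,0,0.6,1.2,-8,0,0,0,0,0.6,1.6,-11,0,0,0,0,0.6,1.7,-13,0,0,0,0,0.6,1.7,-13,0,0,0,0,0.6,1.7,-13,0,0,0,0,0.6,1.7,-13,0,0,0,0,0.6,1.7,-13,0,0,0,0,0.6,1.7,-13,0,0,0,0,0.6])

```text
clock: 18.58
tcp_pos: [0.5718, -0.0759, 0.1492]
orientation: [-0.0, -0.563, 0.827, 0.0]
wrist_force: [-0.6, -0.2, -0.3]
finger_gap: 0.0685
```

```bash
python3 - <<'E'
from h import *
s=get_state();print(s["finger_gap"],s["wrist_force"])
im,o=cups("wrist",z0=.131);print(o)
im=cv2.imwrite("pics/w8.png",im)
go(.5705,-.0795,.0504,-111.6,n=1)
E
```

```text
0.06850857002845707 [-0.59696403 -0.24366636 -0.30413978]
[(array([ 0.5708, -0.0779]), 'GREY', 0.68), (array([ 0.4895, -0.0391]), 'color', 0.57)]
clk 18.68 mean [ 0.5722 -0.0761  0.1493] sd [0. 0. 0.] xang -111.5 j6 -1.467
shift cm [0.38 0.03 9.89] turn 0.1
```

Request:
send_rows(series=[0.45,0.05,2,0,0,0,0.6,0.45,0.05,4,0,0,0,0.6,0.45,0.05,6,0,0,0,0.6,0.45,0.05,7.5,0,0,0,0.6,0.45,0.05,8.5,0,0,0,0.6,0.45,0.05,9.2,0,0,0,0.6,0.45,0.05,9.5,0,0,0,0.6,0.45,0.05,9.7,0,0,0,0.6,0.45,0.05,9.8,0,0,0,0.6,0.45,0.05,9.8,0,0,0,0.6])

```text
clock: 19.52
tcp_pos: [0.5712, -0.0808, 0.0516]
orientation: [0.0, -0.563, 0.827, -0.0]
wrist_force: [0.5, 0.9, -1.2]
finger_gap: 0.0686
```

```bash
python3 - <<'E'
from h import *
s=get_state();print(s["finger_gap"],s["wrist_force"])
go(.5699,-.0803,.0504,-111.6,n=2)
E
```

```text
0.06864177741899433 [ 0.53020305  0.85273504 -1.21838833]
clk 19.57 mean [ 0.5712 -0.0808  0.0517] sd [0. 0. 0.] xang -111.5 j6 -1.475
shift cm [0.   0.14 0.13] turn 0.1
```

Request:
send_rows(series=[0,0.1,0.05,0,0,0,0.6,0,0.1,0.1,0,0,0,0.6,0,0.1,0.15,0,0,0,0.6,0,0.1,0.2,0,0,0,0.6,0,0.1,0.2,0,0,0,0.6])

```text
clock: 19.98
tcp_pos: [0.5699, -0.0803, 0.0496]
orientation: [0.0, -0.563, 0.827, -0.0]
wrist_force: [-2.1, -0.1, 4.0]
finger_gap: 0.0683
```

Request:
send_rows(series=[0,0,0,0,0,0,1,0,0,0,0,0,0,1,0,0,0,0,0,0,1,0,0,0,0,0,0,1,0,0,-4,0,0,0,1,0,0,-8,0,0,0,1,0,0,-11,0,0,0,1,0,0,-13,0,0,0,1,0,0,-13,0,0,0,1,0,0,-13,0,0,0,1])

```text
clock: 20.82
tcp_pos: [0.5707, -0.0806, 0.1804]
orientation: [0.001, -0.563, 0.827, -0.001]
wrist_force: [-0.4, -0.4, -0.1]
finger_gap: 0.0856
```

```bash
python3 - <<'E'
from h import *
im,o=cups("wrist",z0=.032)
for q in o: print("wrist",q)
cv2.imwrite("pics/w9.png",im)
im,o=cups("top")
for q in o: print("top",q)
go(.4508,.3635,.16,-111.6,n=1)
E
```

```text
wrist (array([ 0.5692, -0.0814]), 'GREY', 0.98)
wrist (array([0.5456, 0.0877]), 'color', 0.86)
wrist (array([0.44  , 0.0506]), 'color', 0.6)
top (array([0.5397, 0.1582]), 'color', 0.94)
top (array([0.4508, 0.3642]), 'GREY', 0.85)
top (array([0.4298, 0.0812]), 'color', 0.8)
top (array([ 0.5799, -0.0705]), 'GREY', 0.64)
clk 21.02 mean [ 0.5687 -0.08    0.1772] sd [0. 0. 0.] xang -111.5 j6 -1.475
shift cm [-36.93  27.25   1.72] turn 0.1
```

View pics/w9.png

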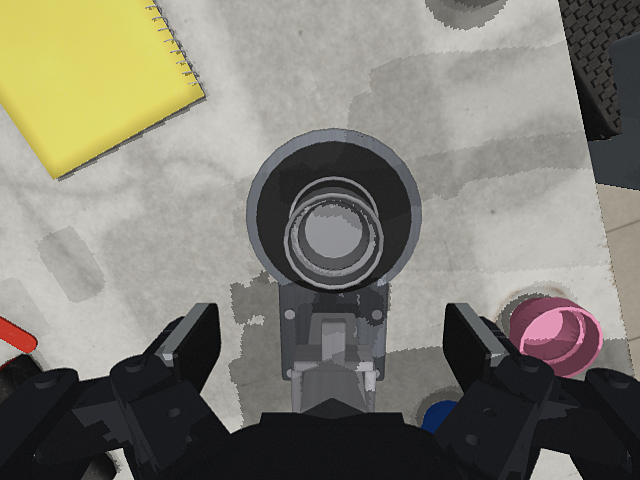

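The second cup is nested upright: its rim is centred at (334,241) over the ring, and the wrist estimate is within 1 mm of the pad centre. Next, the far left cup.

Request:
send_rows(series=[-0.6,4,0,0,0,0,1,-1.2,8,0,0,0,0,1,-2,12,0,0,0,0,1,-4.5,15,0,0,0,0,1,-8,17,0,0,0,0,1,-12,18,0.5,0,0,0,1,-15.8,19,1,0,0,0,1,-19.6,20.3,1.6,0,0,0,1,-23.4,21.6,1.6,0,0,0,1,-27.2,23,1.6,0,0,0,1])

```text
clock: 21.85
tcp_pos: [0.4544, 0.2587, 0.1613]
orientation: [-0.001, -0.563, 0.827, 0.0]
wrist_force: [1.1, -0.7, 0.3]
finger_gap: 0.0852
```

Request:
send_rows(series=[-3.8,1.6,0,0,0,0,1,-7.6,3.2,0,0,0,0,1,-9.7,4.3,0,0,0,0,1,-9.7,4.3,0,0,0,0,1,-9.7,4.3,0,0,0,0,1,-9.7,4.3,0,0,0,0,1,-9.7,4.3,0,0,0,0,1])

```text
clock: 22.43
tcp_pos: [0.451, 0.3618, 0.1623]
orientation: [-0.001, -0.562, 0.827, -0.0]
wrist_force: [-0.2, -0.2, -0.5]
finger_gap: 0.0852
```

```bash
python3 - <<'E'
from h import *
im,o=cups("wrist");cv2.imwrite("pics/w10.png",im)
for q in o: print("wrist",q)
go(.4508,.3635,.0165,-111.6,n=1)
E
```

```text
wrist (array([0.5422, 0.1763]), 'color', 0.68)
wrist (array([0.4494, 0.3611]), 'GREY', 0.64)
clk 22.53 mean [0.4514 0.3618 0.1629] sd [0. 0. 0.] xang -111.6 j6 -0.656
shift cm [-0.14  0.12 14.64] turn -0.0
```

Request:
send_rows(series=[0,0.15,4,0,0,0,1,0,0.15,8,0,0,0,1,0,0.15,11.5,0,0,0,1,0,0.15,14,0,0,0,1,0,0.15,14.6,0,0,0,1,0,0.15,14.6,0,0,0,0.6,0,0.15,14.6,0,0,0,0.6,0,0.15,14.6,0,0,0,0.6,0,0.15,14.6,0,0,0,0.6,0,0.15,14.6,0,0,0,0.6])

```text
clock: 23.37
tcp_pos: [0.451, 0.3644, 0.0187]
orientation: [0.002, -0.563, 0.827, -0.0]
wrist_force: [-0.3, -0.7, -2.1]
finger_gap: 0.0684
```

Request:
send_rows(series=[0,0,0,0,0,0,0.6,0,0,0,0,0,0,0.6])

```text
clock: 23.53
tcp_pos: [0.4501, 0.364, 0.0176]
orientation: [0.001, -0.563, 0.827, -0.0]
wrist_force: [-0.7, 0.5, -2.1]
finger_gap: 0.0682
```

```bash
python3 - <<'E'
from h import *
print(get_state()["finger_gap"])
go(.44,0,.16,-111.6,n=1)
E
```

```text
0.06815042597896159
clk 23.53 mean [0.4501 0.364  0.0176] sd [0. 0. 0.] xang -111.5 j6 -0.654
shift cm [ 34.23 -12.41 -14.24] turn 0.1
```

Request:
send_rows(series=[0,0,-3,0,0,0,0.6,0,0,-7,0,0,0,0.6,2,-0.7,-10.5,0,0,0,0.6,5,-1.8,-13,0,0,0,0.6,8.5,-3.1,-14.2,0,0,0,0.6,12,-4.4,-14.2,0,0,0,0.6,15.5,-5.6,-14.2,0,0,0,0.6,19,-6.9,-14.2,0,0,0,0.6,22.5,-8.2,-14.2,0,0,0,0.6,26,-9.4,-14.2,0,0,0,0.6])

```text
clock: 24.37
tcp_pos: [0.4416, 0.0858, 0.1594]
orientation: [0.0, -0.563, 0.827, -0.0]
wrist_force: [0.4, 0.3, -1.4]
finger_gap: 0.0683
```

Request:
send_rows(series=[3.5,-1.3,0,0,0,0,0.6,7,-2.6,0,0,0,0,0.6,8.4,-4.4,0,0,0,0,0.6,8.9,-8,0,0,0,0,0.6,9.4,-12,0,0,0,0,0.6,9.9,-15,0,0,0,0,0.6,10.2,-17.4,0,0,0,0,0.6,10.2,-17.4,0,0,0,0,0.6,10.2,-17.4,0,0,0,0,0.6,10.2,-17.4,0,0,0,0,0.6])

```text
clock: 25.2
tcp_pos: [0.5653, -0.071, 0.1586]
orientation: [-0.0, -0.563, 0.827, 0.001]
wrist_force: [-0.5, 1.1, -0.8]
finger_gap: 0.0686
```

```bash
python3 - <<'E'
from h import *
s=get_state();print(s["finger_gap"],s["wrist_force"])
im,o=cups("wrist",z0=.142);print(o)
cv2.imwrite("pics/w11.png",im)
go(.5699,-.0803,.0696,-111.6,n=1)
E
```

```text
0.06855991901924585 [-0.53185368  1.13782738 -0.80459232]
[(array([ 0.4898, -0.0411]), 'color', 0.73), (array([ 0.5641, -0.0738]), 'GREY', 0.66), (array([ 0.5537, -0.1131]), 'GREY', 0.63), (array([ 0.5482, -0.1222]), 'GREY', 0.61)]
clk 25.3 mean [ 0.5651 -0.0706  0.159 ] sd [0. 0. 0.] xang -111.5 j6 -1.461
shift cm [ 0.72 -0.8   8.94] turn 0.1
```

Request:
send_rows(series=[0.65,-0.8,1,0,0,0,0.6,0.65,-0.8,2.5,0,0,0,0.6,0.65,-0.8,4,0,0,0,0.6,0.65,-0.8,5.5,0,0,0,0.6,0.65,-0.8,7,0,0,0,0.6,0.65,-0.8,8,0,0,0,0.6,0.65,-0.8,8.5,0,0,0,0.6,0.65,-0.8,8.7,0,0,0,0.6,0.65,-0.8,8.8,0,0,0,0.6,0.65,-0.8,8.8,0,0,0,0.6])

```text
clock: 26.13
tcp_pos: [0.5717, -0.0805, 0.0714]
orientation: [0.0, -0.563, 0.827, -0.0]
wrist_force: [-0.6, -1.2, -2.4]
finger_gap: 0.0684
```

```bash
python3 - <<'E'
from h import *
s=get_state();print(s["finger_gap"],s["wrist_force"])
go(.5702,-.0795,.0696,-111.6,n=2)
E
```

```text
0.06840580210407124 [-0.61689162 -1.17400267 -2.35773297]
clk 26.18 mean [ 0.5718 -0.0805  0.0715] sd [0.0001 0.     0.0001] xang -111.5 j6 -1.474
shift cm [-0.04  0.19  0.19] turn 0.1
```

Request:
send_rows(series=[0,0.15,0.05,0,0,0,0.6,0,0.15,0.1,0,0,0,0.6,0,0.15,0.15,0,0,0,0.6,0,0.15,0.2,0,0,0,0.6,0,0.15,0.25,0,0,0,0.6,0,0.15,0.25,0,0,0,0.6])

```text
clock: 26.68
tcp_pos: [0.5701, -0.0798, 0.0695]
orientation: [0.0, -0.563, 0.827, -0.0]
wrist_force: [-2.0, 0.8, 5.4]
finger_gap: 0.0681
```

Contact came at the expected height. Releasing, lifting and checking.

Request:
send_rows(series=[0,0,0,0,0,0,1,0,0,0,0,0,0,1,0,0,0,0,0,0,1,0,0,0,0,0,0,1,0,0,-4,0,0,0,1,0,0,-8,0,0,0,1,0,0,-11,0,0,0,1,0,0,-11,0,0,0,1,0,0,-11,0,0,0,1])

```text
clock: 27.43
tcp_pos: [0.5715, -0.0803, 0.1808]
orientation: [0.002, -0.563, 0.827, -0.002]
wrist_force: [-0.4, -0.0, -0.3]
finger_gap: 0.0851
```

```bash
python3 - <<'E'
from h import *
im,o=cups("wrist",z0=.052)
for q in o: print("wrist",q)
cv2.imwrite("pics/w12.png",im)
im,o=cups("side",z0=0)
for q in o: print("side",q)
go(.402,-.223,.18,-111.6,n=1)
E
```

```text
wrist (array([0.4488, 0.0356]), 'color', 0.87)
wrist (array([0.5461, 0.0698]), 'color', 0.84)
wrist (array([ 0.5694, -0.0811]), 'GREY', 0.65)
wrist (array([ 0.5589, -0.1135]), 'GREY', 0.52)
side (array([0.429 , 0.0797]), 'color', 0.85)
side (array([0.5392, 0.1582]), 'color', 0.73)
side (array([ 0.4025, -0.2239]), 'GREY', 0.59)
side (array([ 0.5749, -0.1244]), 'GREY', 0.57)
side (array([ 0.5515, -0.1703]), 'GREY', 0.49)
clk 27.63 mean [ 0.5688 -0.0795  0.1767] sd [0. 0. 0.] xang -111.5 j6 -1.474
shift cm [19.47 10.25 -0.33] turn 0.1
```

Request:
send_rows(series=[3.6,1.9,0,0,0,0,1,7.2,3.8,0,0,0,0,1,10.8,5.7,0.3,0,0,0,1,14.4,7.6,0.6,0,0,0,1,17.5,9.2,1,0,0,0,1,19.4,10.2,1.7,0,0,0,1,19.4,10.2,1.7,0,0,0,1,19.4,10.2,1.7,0,0,0,1,19.4,10.2,1.7,0,0,0,1,19.4,10.2,1.7,0,0,0,1])

```text
clock: 28.47
tcp_pos: [0.4044, -0.2223, 0.1612]
orientation: [0.0, -0.563, 0.826, 0.0]
wrist_force: [-0.2, 0.6, -0.1]
finger_gap: 0.0852
```

```bash
python3 - <<'E'
from h import *
im,o=cups("wrist");cv2.imwrite("pics/w13.png",im)
for q in o: print("wrist",q)
im,o=cups("top")
for q in o: print("top",q)
go(.4018,-.223,.0165,-111.6,n=1)
E
```

```text
wrist (array([ 0.545 , -0.1023]), 'GREY', 0.79)
wrist (array([ 0.4008, -0.2264]), 'GREY', 0.73)
top (array([0.5388, 0.1584]), 'color', 0.92)
top (array([ 0.4029, -0.2235]), 'GREY', 0.87)
top (array([ 0.579 , -0.0871]), 'GREY', 0.71)
top (array([0.4286, 0.0812]), 'color', 0.66)
top (array([ 0.5543, -0.0515]), 'GREY', 0.41)
top (array([ 0.5491, -0.0622]), 'GREY', 0.4)
top (array([0.6411, 0.0047]), 'GREY', 0.36)
clk 28.67 mean [ 0.4045 -0.2223  0.1615] sd [0. 0. 0.] xang -111.4 j6 -1.874
shift cm [ 0.16  0.23 14.5 ] turn 0.2
```

View pics/w13.png

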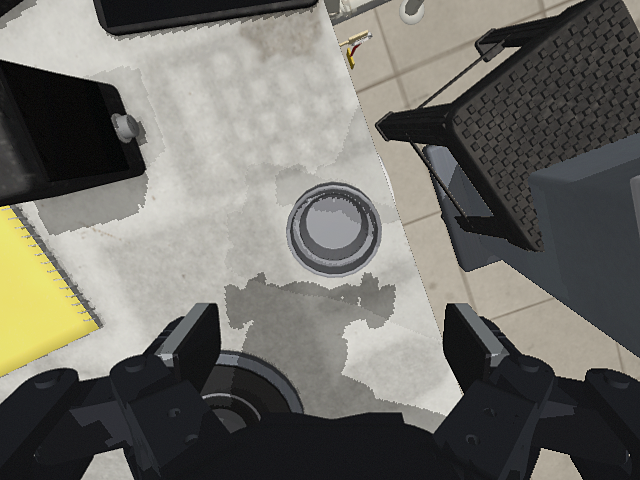

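The last cup is at (334,229), between the open jaws. Part of the pad shows lower left. Grasping.

Request:
send_rows(series=[0.3,0.15,4,0,0,0,1,0.3,0.15,8,0,0,0,1,0.3,0.15,11.5,0,0,0,1,0.3,0.15,14,0,0,0,1,0.3,0.15,14.5,0,0,0,1,0.3,0.15,14.5,0,0,0,0.6,0.3,0.15,14.5,0,0,0,0.6,0.3,0.15,14.5,0,0,0,0.6,0.3,0.15,14.5,0,0,0,0.6,0.3,0.15,14.5,0,0,0,0.6])

```text
clock: 29.5
tcp_pos: [0.4024, -0.2259, 0.0178]
orientation: [0.0, -0.563, 0.827, -0.001]
wrist_force: [0.2, 0.4, -0.8]
finger_gap: 0.0665
```

Request:
send_rows(series=[0,0,0,0,0,0,0.6,0,0,0,0,0,0,0.6])

```text
clock: 29.67
tcp_pos: [0.4018, -0.2255, 0.0172]
orientation: [0.0, -0.563, 0.827, -0.001]
wrist_force: [-0.8, 0.8, 3.2]
finger_gap: 0.0671
```

```bash
python3 - <<'E'
from h import *
print(get_state()["finger_gap"])
go(.5702,-.0795,.19,-111.6,n=1)
E
```

```text
0.06706895277064293
clk 29.67 mean [ 0.4018 -0.2255  0.0172] sd [0. 0. 0.] xang -111.5 j6 -1.881
shift cm [-19.76 -10.3  -17.28] turn 0.1
```

Request:
send_rows(series=[0,0,-3,0,0,0,0.6,0,0,-7,0,0,0,0.6,0,0,-11,0,0,0,0.6,-2,-1,-14,0,0,0,0.6,-5,-2.6,-16,0,0,0,0.6,-8.5,-4.4,-16,0,0,0,0.6,-12,-6.2,-16,0,0,0,0.6,-15,-7.8,-16,0,0,0,0.6,-18,-9.4,-16,0,0,0,0.6,-19.7,-10.3,-16,0,0,0,0.6])

```text
clock: 30.5
tcp_pos: [0.5717, -0.0772, 0.1765]
orientation: [0.001, -0.563, 0.826, -0.0]
wrist_force: [0.0, -0.4, -0.7]
finger_gap: 0.0668
```

Request:
send_rows(series=[0,0,0,0,0,0,0.6,0,0,0,0,0,0,0.6,0,0,0,0,0,0,0.6,0,0,0,0,0,0,0.6])

```text
clock: 30.83
tcp_pos: [0.5685, -0.0803, 0.1764]
orientation: [-0.0, -0.562, 0.827, 0.0]
wrist_force: [0.1, 0.3, -0.4]
finger_gap: 0.0673
```

```bash
python3 - <<'E'
from h import *
s=get_state();print(s["finger_gap"],s["wrist_force"])
im,o=cups("wrist",z0=s["tcp_pos"][2]-.0175);print(o)
cv2.imwrite("pics/w14.png",im)
go(.5702,-.0795,.0894,-111.6,n=1)
E
```

```text
0.06728681043734601 [ 0.0520413   0.31658102 -0.4190418 ]
[(array([ 0.5508, -0.1262]), 'GREY', 0.79), (array([ 0.554 , -0.1195]), 'GREY', 0.78), (array([ 0.4947, -0.0511]), 'color', 0.76), (array([ 0.5509, -0.1285]), 'GREY', 0.64), (array([ 0.5674, -0.0826]), 'GREY', 0.61), (array([ 0.529 , -0.0015]), 'color', 0.59)]
clk 30.93 mean [ 0.5687 -0.0805  0.1766] sd [0. 0. 0.] xang -111.6 j6 -1.474
shift cm [-0.15 -0.11  8.72] turn -0.0
```

View pics/w14.png

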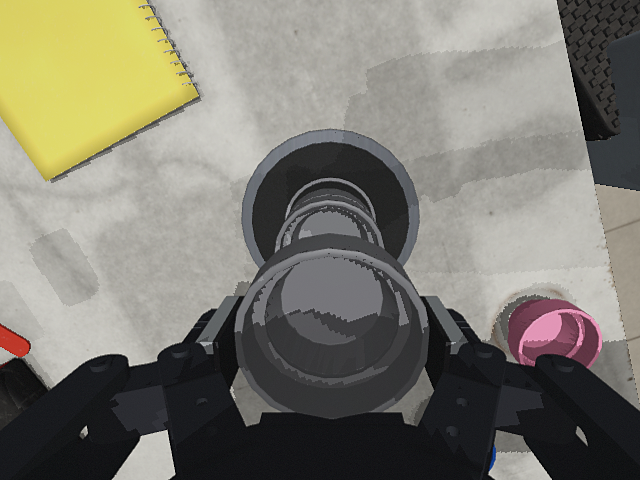

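The cup is held upright over the nested stack, on axis. Lowering.

Request:
send_rows(series=[0,-0.1,1,0,0,0,0.6,0,-0.1,2.5,0,0,0,0.6,0,-0.1,4,0,0,0,0.6,0,-0.1,5.5,0,0,0,0.6,0,-0.1,7,0,0,0,0.6,0,-0.1,7.8,0,0,0,0.6,0,-0.1,8.2,0,0,0,0.6,0,-0.1,8.4,0,0,0,0.6,0,-0.1,8.5,0,0,0,0.6,0,-0.1,8.5,0,0,0,0.6])

```text
clock: 31.77
tcp_pos: [0.5708, -0.0802, 0.092]
orientation: [0.0, -0.563, 0.827, -0.0]
wrist_force: [0.1, 0.0, -0.9]
finger_gap: 0.067
```

```bash
python3 - <<'E'
from h import *
s=get_state();print(s["finger_gap"],s["wrist_force"])
go(.5697,-.0808,.0892,-111.6,n=2)
E
```

```text
0.06697110563255823 [ 0.13454493  0.01859678 -0.92088753]
clk 31.82 mean [ 0.5708 -0.0802  0.0921] sd [0.0001 0.     0.0001] xang -111.5 j6 -1.474
shift cm [0.1  0.09 0.29] turn 0.1
```

Request:
send_rows(series=[0.1,0.1,0.1,0,0,0,0.6,0.1,0.1,0.15,0,0,0,0.6,0.1,0.1,0.2,0,0,0,0.6,0.1,0.1,0.25,0,0,0,0.6,0.1,0.1,0.3,0,0,0,0.6,0.1,0.1,0.35,0,0,0,0.6,0.1,0.1,0.35,0,0,0,0.6])

```text
clock: 32.4
tcp_pos: [0.5693, -0.0806, 0.0892]
orientation: [0.0, -0.563, 0.827, -0.0]
wrist_force: [-2.3, -0.4, 6.5]
finger_gap: 0.0667
```

Request:
send_rows(series=[0,0,0,0,0,0,1,0,0,0,0,0,0,1,0,0,0,0,0,0,1,0,0,0,0,0,0,1,0,0,-4,0,0,0,1,0,0,-8,0,0,0,1,0,0,-12,0,0,0,1,0,0,-15,0,0,0,1,0,0,-15,0,0,0,1,0,0,-15,0,0,0,1])

```text
clock: 33.23
tcp_pos: [0.5705, -0.081, 0.2402]
orientation: [0.002, -0.563, 0.827, -0.002]
wrist_force: [-0.2, 0.3, -0.5]
finger_gap: 0.0853
```

```bash
python3 - <<'E'
from h import *
im,o=cups("wrist",z0=.072)
for q in o: print("wrist",q)
cv2.imwrite("pics/w15.png",im)
go(.6083,.0167,.24,157.5,n=1)
E
```

```text
wrist (array([0.5438, 0.0858]), 'color', 0.88)
wrist (array([ 0.5553, -0.1145]), 'GREY', 0.74)
wrist (array([ 0.5683, -0.0822]), 'GREY', 0.74)
wrist (array([0.4525, 0.0308]), 'color', 0.67)
wrist (array([ 0.5607, -0.116 ]), 'GREY', 0.41)
clk 33.33 mean [ 0.5686 -0.0805  0.2368] sd [0. 0. 0.] xang -111.5 j6 -1.475
shift cm [-10.5   -0.12  -0.32] turn 91.0
```

All four cups are stacked at about (0.568, −0.082), within 2 mm of the pad centre. Now the adjuster. The tool turns half a turn so that there is range for the anticlockwise stroke.

Request:
send_rows(series=[-3,-0.1,-0.3,0,0,7,1,-6,-0.1,-0.3,0,0,14,1,-9,-0.1,-0.3,0,0,21,1,-10.5,-0.1,-0.3,0,0,28,1,-10.5,-0.1,-0.3,0,0,35,1,-10.5,-0.1,-0.3,0,0,42,1,-10.5,-0.1,-0.3,0,0,49,1,-10.5,-0.1,-0.3,0,0,56,1,-10.5,-0.1,-0.3,0,0,63,1,-10.5,-0.1,-0.3,0,0,70,1])

```text
clock: 34.17
tcp_pos: [0.6073, 0.0169, 0.2382]
orientation: [-0.002, 0.016, 1.0, 0.0]
wrist_force: [0.1, 0.1, 0.3]
finger_gap: 0.0852
```

Request:
send_rows(series=[0,0,0,0,0,7,1,0,0,0,0,0,14,1,0,0,0,0,0,21,1,0,0,0,0,0,28,1,0,0,0,0,0,35,1,0,0,0,0,0,42,1,0,0,0,0,0,49,1,0,0,0,0,0,56,1,0,0,0,0,0,63,1,0,0,0,0,0,70,1])

```text
clock: 35.0
tcp_pos: [0.6073, 0.0168, 0.2382]
orientation: [-0.002, 0.587, 0.81, -0.001]
wrist_force: [-0.3, -0.5, 0.8]
finger_gap: 0.0857
```

Request:
send_rows(series=[0,0,0,0,0,7,1,0,0,0,0,0,14,1,0,0,0,0,0,21,1,0,0,0,0,0,28,1,0,0,0,0,0,35,1,0,0,0,0,0,40,1,0,0,0,0,0,40,1,0,0,0,0,0,40,1])

```text
clock: 35.67
tcp_pos: [0.6077, 0.0168, 0.239]
orientation: [-0.001, 0.826, 0.564, -0.001]
wrist_force: [1.0, -0.6, -0.2]
finger_gap: 0.0854
```

```bash
python3 - <<'E'
from h import *
go(.6083,.0167,.173,68.4,n=1)
w=camera_info("wrist");im=read_camera("wrist")
cv2.imwrite("pics/w16.png",im); print(proj(w,[[.6083,.0167,.194]]))
im=read_camera("side");cv2.imwrite("pics/side2.png",im)
im=cv2.imread("pics/w16.png")[150:400,200:460];b=cv2.imread("pics/side2.png")[170:295,235:365]
cv2.imwrite("pics/c16.png",np.hstack([cv2.resize(im,(400,400)),cv2.resize(b,(400,400),interpolation=cv2.INTER_CUBIC)]))
E
```

```text
clk 35.67 mean [0.6077 0.0168 0.239 ] sd [0. 0. 0.] xang 68.6 j6 1.84
shift cm [0.01 0.06 6.6 ] turn 0.2
[[333.44945275 271.31504106]]
```

View pics/c16.png

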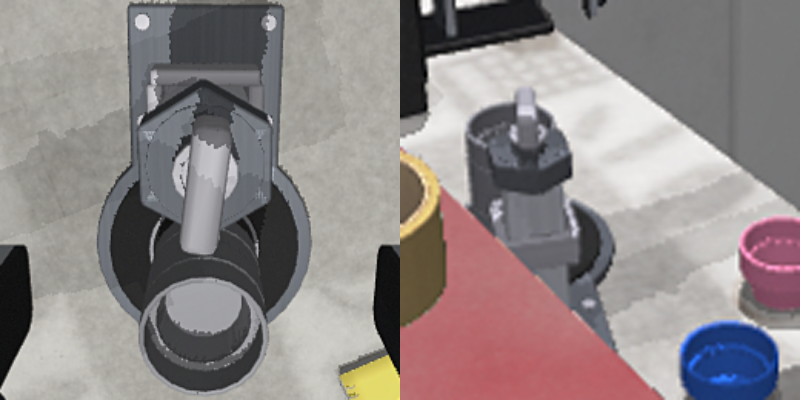

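The bar leans about 5° from the tool axis, so its angle is about 63.5°. I'll match that and grip it.

Request:
send_rows(series=[0,0.05,2,0,0,5,1,0,0.05,4,0,0,5,1,0,0.05,6,0,0,5,1,0,0.05,6.6,0,0,5,1,0,0.05,6.6,0,0,5,0.5,0,0.05,6.6,0,0,5,0.1,0,0.05,6.6,0,0,5,0.1,0,0.05,6.6,0,0,5,0.1,0,0.05,6.6,0,0,5,0.1,0,0.05,6.6,0,0,5,0.1])

```text
clock: 36.6
tcp_pos: [0.6085, 0.017, 0.176]
orientation: [-0.0, 0.85, 0.526, 0.0]
wrist_force: [-8.4, 3.0, 23.8]
finger_gap: 0.0136
```

Request:
send_rows(series=[0,0,0,0,0,0,0.05,0,0,0,0,0,0,0.05,0,0,0,0,0,0,0.05,0,0,0,0,0,0,0.05])

```text
clock: 36.93
tcp_pos: [0.6085, 0.0169, 0.1762]
orientation: [-0.0, 0.85, 0.526, 0.0]
wrist_force: [-3.8, 1.9, 6.2]
finger_gap: 0.0129
```

```bash
python3 - <<'E'
from h import *
s=get_state();print(s["finger_gap"],s["wrist_force"])
go(.6083,.0167,.173,63.5,n=1)
E
```

```text
0.01292758855955522 [-3.81723799  1.87495801  6.22385812]
clk 36.93 mean [0.6085 0.0169 0.1762] sd [0. 0. 0.] xang 63.5 j6 1.929
shift cm [-0.03 -0.01  0.32] turn -0.0
```

Request:
send_rows(series=[0,0,-0.2,0,0,-3,0.05,0,0,-0.2,0,0,-9,0.05,0,0,-0.2,0,0,-16,0.05,0,0,-0.2,0,0,-23,0.05,0,0,-0.2,0,0,-30,0.05,0,0,-0.2,0,0,-37,0.05,0,0,-0.2,0,0,-44,0.05,0,0,-0.2,0,0,-51,0.05,0,0,-0.2,0,0,-58,0.05,0,0,-0.2,0,0,-60,0.05])

```text
clock: 37.77
tcp_pos: [0.6082, 0.0169, 0.1762]
orientation: [-0.001, 0.471, 0.882, -0.0]
wrist_force: [-0.7, 1.3, -4.4]
finger_gap: 0.0129
```

Request:
send_rows(series=[0,0,0,0,0,-5,0.05,0,0,0,0,0,-12,0.05,0,0,0,0,0,-19,0.05,0,0,0,0,0,-26,0.05,0,0,0,0,0,-33,0.05,0,0,0,0,0,-40,0.05,0,0,0,0,0,-47,0.05,0,0,0,0,0,-54,0.05,0,0,0,0,0,-60,0.05,0,0,0,0,0,-60,0.05])

```text
clock: 38.6
tcp_pos: [0.608, 0.0167, 0.1762]
orientation: [-0.001, -0.032, 0.999, 0.0]
wrist_force: [-2.7, 1.5, -3.7]
finger_gap: 0.0128
```

Request:
send_rows(series=[0,0,0,0,0,-5,0.05,0,0,0,0,0,-12,0.05,0,0,0,0,0,-19,0.05,0,0,0,0,0,-26,0.05,0,0,0,0,0,-33,0.05,0,0,0,0,0,-40,0.05,0,0,0,0,0,-47,0.05,0,0,0,0,0,-54,0.05,0,0,0,0,0,-60,0.05,0,0,0,0,0,-60,0.05])

```text
clock: 39.43
tcp_pos: [0.6086, 0.017, 0.1765]
orientation: [0.001, -0.518, 0.855, 0.002]
wrist_force: [1.9, 8.3, -1.8]
finger_gap: 0.0131
```

Request:
send_rows(series=[0,0,0,0,0,0,0.05,0,0,0,0,0,0,0.05])

```text
clock: 39.6
tcp_pos: [0.6086, 0.017, 0.1765]
orientation: [0.001, -0.517, 0.856, 0.002]
wrist_force: [1.8, 8.0, -2.9]
finger_gap: 0.0135
```

```bash
python3 - <<'E'
from h import *
s=get_state();print(s["finger_gap"],s["wrist_force"])
go(.6083,.0167,.175,63.5,n=1)
E
```

```text
0.01349665882656995 [ 1.82857649  7.96946965 -2.88411768]
clk 39.6 mean [0.6086 0.017  0.1765] sd [0. 0. 0.] xang -117.8 j6 -1.192
shift cm [0.04 0.01 0.15] turn 178.7
```

```bash
python3 - <<'E'
from h import *
s=get_state();print(s["ft_torque"],s["wrist_force"],s["joint_pos"].round(3),s["tau"].round(2))
im=read_camera("top");i=camera_info("top")
w=camera_info("wrist");b=read_camera("wrist")
for h in (.068,.092,.116): print(h,proj(i,[[.5870,-.0372,h]]),proj(w,[[.5870,-.0372,h]]))
a=cv2.resize(im[195:275,325:425],(400,320),interpolation=cv2.INTER_CUBIC)
cv2.imwrite("pics/c17.png",np.hstack([a,cv2.resize(b,(427,320))]))
E
```

```text
[ 1.39326662  0.66753534 -8.08212285] [ 1.82857649  7.96946965 -2.88411768] [-0.106  0.399  0.036  1.209  0.004 -1.192] [  3.23 -54.46  30.86  -0.72  -2.03  -8.11]
0.068 [[378.83040971 237.36922387]] [[321.16045568 155.8429879 ]]
0.092 [[380.16520584 235.41514035]] [[320.22897795 157.80413608]]
0.116 [[381.55630422 233.3786328 ]] [[319.07919718 160.22490301]]
```

View pics/c17.png

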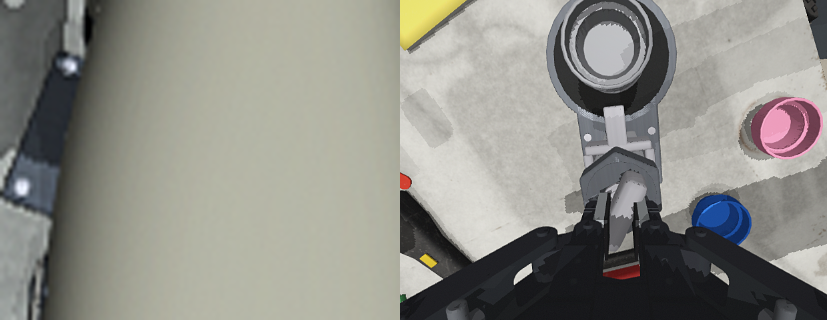

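Joint 6 shows 8 N m, and in the picture the bar lags the jaws by roughly 20°, so something is blocked. I'll back off, release, and measure the bar angle.

Request:
send_rows(series=[0,0,0,0,0,2,0.05,0,0,0,0,0,2,0.05])

```text
clock: 39.87
tcp_pos: [0.6086, 0.0171, 0.1765]
orientation: [0.001, -0.502, 0.865, 0.002]
wrist_force: [2.0, 7.7, -2.6]
finger_gap: 0.0131
```

```bash
python3 - <<'E'
from h import *
s=get_state();print(s["ft_torque"],s["wrist_force"],s["finger_gap"],s["tau"].round(2));avg(1)
E
```

```text
[ 1.26804427  0.67943787 -7.16948158] [ 2.01620134  7.73820166 -2.56166005] 0.013106269126732356 [  2.62 -54.55  30.88  -0.64  -1.88  -6.85]
clk 39.87 mean [0.6086 0.0171 0.1765] sd [0. 0. 0.] xang -119.7 j6 -1.158
```

Request:
send_rows(series=[0,0,0,0,0,0,0.6,0,0,0,0,0,0,0.9,0,0,0,0,0,0,0.9,0,0,0,0,0,0,0.9,0,0,-3,0,0,0,0.9,0,0,-6.5,0,0,0,0.9,0,0,-6.5,0,0,0,0.9,0,0,-6.5,0,0,0,0.9,0,0,-6.5,0,0,0,0.9])

```text
clock: 40.62
tcp_pos: [0.6093, 0.0165, 0.2423]
orientation: [0.0, -0.511, 0.86, -0.0]
wrist_force: [0.4, -0.3, -0.7]
finger_gap: 0.0766
```

```bash
cat > fit.py <<'E'
from h import *
from scipy.optimize import minimize
def fitbar():
    w=camera_info("wrist");im=read_camera("wrist");k=silhouettes("wrist","adjuster")
    for q in k[:3]: print("adj",round(q["p"],2),q["box"])
    ma=k[0]["pixels"]; X=[.6083,.0167]
    def barp(b,x=X):
        u=np.array([np.cos(np.radians(b)),np.sin(np.radians(b))]);n=np.array([-u[1],u[0]])
        return np.array([[*(np.array(x)+s*.023*u+q*.007*n),z] for s in(-1,1) for q in(-1,1) for z in(.17,.194)])
    res=[]
    for b in range(0,180,2):
        m=np.zeros((480,640),np.uint8);cv2.fillConvexPoly(m,cv2.convexHull((proj(w,barp(b))*16).astype(np.int32)),1,shift=4)
        m=m>0;res.append(((m&ma).sum()/(m|ma).sum(),b))
    print("bar angle",sorted(res)[-3:]);return im
E
python3 - <<'E'
from fit import *
avg(1);im=fitbar();cv2.imwrite("pics/w18.png",im)
E
```

```text
clk 40.62 mean [0.6093 0.0165 0.2423] sd [0. 0. 0.] xang -118.5 j6 -1.177
adj 0.69 [307.4, 222.4, 51.7, 84.0]
bar angle [(np.float64(0.7737367235275185), 36), (np.float64(0.779672131147541), 40), (np.float64(0.7819720143182558), 38)]
```

The bar stopped about 155° into the stroke, at 38°. In the first top view the finger tip at (380,233.5) also fits a start height near 103 mm rather than 68. So the screw is now at its upper stop, about 124 mm, and needs about 60° clockwise to reach 116 mm. Regripping square to the bar.

Request:
send_rows(series=[0,0,0,0,0,7,1,0,0,0,0,0,14,1,0,0,0,0,0,21,1,0,0,0,0,0,23.5,1,0,0,2,0,0,23.5,1,0,0,4,0,0,23.5,1,0,0,6,0,0,23.5,1,0,0,6.5,0,0,23.5,1,0,0,6.5,0,0,23.5,1])

```text
clock: 41.47
tcp_pos: [0.607, 0.0167, 0.1741]
orientation: [-0.003, -0.325, 0.946, 0.001]
wrist_force: [-1.1, 0.3, 0.2]
finger_gap: 0.0854
```

Request:
send_rows(series=[0,0,0,0,0,0,0.4,0,0,0,0,0,0,0.05,0,0,0,0,0,0,0.05,0,0,0,0,0,0,0.05,0,0,0,0,0,0,0.05,0,0,0,0,0,0,0.05,0,0,0,0,0,0,0.05])

```text
clock: 42.05
tcp_pos: [0.6089, 0.0171, 0.1778]
orientation: [0.0, -0.325, 0.946, 0.0]
wrist_force: [-2.1, 3.0, 4.7]
finger_gap: 0.0129
```

```bash
python3 - <<'E'
from h import *
s=get_state();print(s["ft_torque"],s["wrist_force"],s["finger_gap"]);go(.6083,.0167,.177,218,n=1)
E
```

```text
[ 0.38998169  0.42170908 -0.03336536] [-2.1432739   2.95164114  4.70405969] 0.012867164505851483
clk 42.05 mean [0.6089 0.0171 0.1778] sd [0. 0. 0.] xang -142.0 j6 -0.767
shift cm [0.07 0.01 0.08] turn -0.0
```

Request:
send_rows(series=[0,0,0,0,0,4,0.05,0,0,0,0,0,11,0.05,0,0,0,0,0,18,0.05,0,0,0,0,0,25,0.05,0,0,0,0,0,32,0.05,0,0,0,0,0,39,0.05,0,0,0,0,0,46,0.05,0,0,0,0,0,53,0.05,0,0,0,0,0,60,0.05,0,0,0,0,0,60,0.05])

```text
clock: 42.88
tcp_pos: [0.609, 0.0164, 0.1778]
orientation: [0.0, 0.193, 0.981, -0.0]
wrist_force: [-3.3, 0.6, 5.7]
finger_gap: 0.013
```

```bash
python3 - <<'E'
from h import *
s=get_state();print(s["ft_torque"],s["wrist_force"],s["finger_gap"]);avg(1)
E
```

```text
[-0.0275814   0.51121692 -0.08509436] [-3.30579699  0.61516717  5.65282715] 0.013022927509631447
clk 42.88 mean [0.609  0.0164 0.1778] sd [0. 0. 0.] xang 157.8 j6 0.283
```

Request:
send_rows(series=[0,0,0,0,0,0,0.6,0,0,0,0,0,0,1,0,0,0,0,0,0,1,0,0,0,0,0,0,1,0,0,-3,0,0,0,1,0,0,-6.5,0,0,0,1,0,0,-6.5,0,0,0,1,0,0,-6.5,0,0,0,1,0,0,-6.5,0,0,0,1])

```text
clock: 43.63
tcp_pos: [0.6091, 0.0165, 0.2418]
orientation: [0.0, 0.191, 0.982, 0.0]
wrist_force: [0.3, 0.8, -0.7]
finger_gap: 0.0855
```

```bash
python3 - <<'E'
from fit import *
im=fitbar();cv2.imwrite("pics/w19.png",im)
go(.429,-.001,.24,-111.6,n=1)
E
```

```text
adj 0.75 [309.4, 220.9, 43.5, 85.2]
bar angle [(np.float64(0.7486983686220062), 160), (np.float64(0.7525234946049426), 158), (np.float64(0.7537443399512365), 156)]
clk 43.73 mean [0.6084 0.0166 0.2406] sd [0. 0. 0.] xang 158.0 j6 0.28
shift cm [15.97 -8.35  0.06] turn -90.4
```

Request:
send_rows(series=[4,-2.1,0,0,0,-7,1,8,-4.2,0,0,0,-14,1,12,-6.3,0,0,0,-21,1,16,-8.3,0,0,0,-28,1,16,-8.3,0,0,0,-35,1,16,-8.3,0,0,0,-42,1,16,-8.3,0,0,0,-49,1,16,-8.3,0,0,0,-56,1,16,-8.3,0,0,0,-63,1,16,-8.3,0,0,0,-70,1])

```text
clock: 44.57
tcp_pos: [0.4287, -0.0003, 0.2409]
orientation: [-0.001, -0.409, 0.912, 0.001]
wrist_force: [0.1, 0.4, -0.1]
finger_gap: 0.0858
```

Request:
send_rows(series=[0,0,1,0,0,-7,1,0,0,2,0,0,-14,1,0,0,4,0,0,-20.4,1,0,0,4,0,0,-20.4,1,0,0,4,0,0,-20.4,1,0,0,4,0,0,-20.4,1,0,0,4,0,0,-20.4,1])

```text
clock: 45.15
tcp_pos: [0.4299, -0.0005, 0.2027]
orientation: [0.0, -0.561, 0.828, -0.0]
wrist_force: [1.0, -0.3, 0.1]
finger_gap: 0.0856
```

```bash
python3 - <<'E'
from h import *
read_camera("top");avg(1)
w=camera_info("wrist");im=read_camera("wrist");cv2.imwrite("pics/w20.png",im)
d=np.array([-.368,-.93]);n=np.array([.93,-.368]);A=np.array([.6083,.0167])
o=im.copy()
for h,c in ((.108,(255,0,0)),(.116,(0,255,0)),(.124,(0,0,255))):
    P=proj(w,[[*(A+.058*d+k*.006*n),h] for k in(-1,1)]);print(h,P.round(1))
    cv2.line(o,*[tuple(int(v) for v in p.round()) for p in P],c,1)
cv2.polylines(o,[proj(w,ring(.569,-.0815,.116,.0345)).round().astype(np.int32)],True,(0,255,255),1)
q=proj(w,[[*A,.15]])[0];print(q)
x0,y0=0,150;s=np.hstack([cv2.resize(v[130:330,0:200],(400,400),interpolation=cv2.INTER_CUBIC) for v in(im,o)])
cv2.imwrite("pics/c20.png",s)
E
```

```text
clk 45.2 mean [ 0.4301 -0.0005  0.2028] sd [0. 0. 0.] xang -111.7 j6 -1.38
0.108 [[103.4 282.3]
 [ 85.6 282.4]]
0.116 [[ 96.2 286.9]
 [ 77.8 286.9]]
0.124 [[ 88.6 291.7]
 [ 69.6 291.7]]
[ 68.96323557 397.2790086 ]
```

View pics/c20.png

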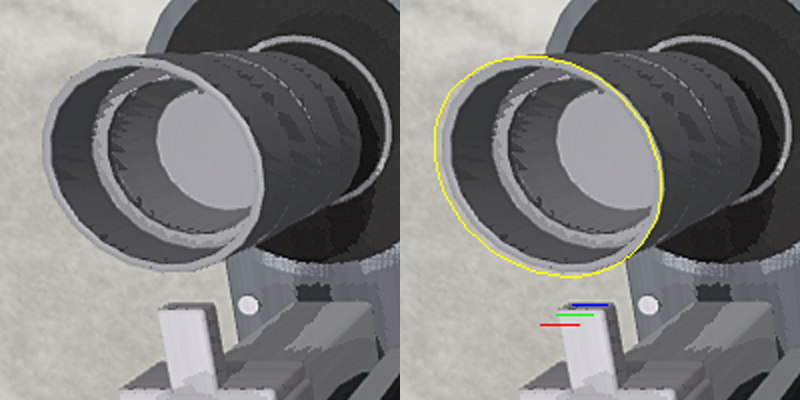

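In the oblique view the finger's end edge at px (80–98, 285) and the rim ellipse sit the same 2–3 px from their 116 mm predictions. So the finger and rim agree to about 1 mm, and the stop-based arithmetic gives the same. Now tightening the nut.

Request:
send_rows(series=[0,0,-3.7,0,0,-7,1,-2,-4,-3.7,0,0,-14,1,-4,-7.8,-3.7,0,0,-21,1,-6,-11.6,-3.7,0,0,-28,1,-7.5,-14.6,-3.7,0,0,-35,1,-8.2,-15.9,-3.7,0,0,-42,1,-8.2,-15.9,-3.7,0,0,-49,1,-8.2,-15.9,-3.7,0,0,-56,1,-8.2,-15.9,-3.7,0,0,-59.2,1,-8.2,-15.9,-3.7,0,0,-59.2,1])

```text
clock: 46.08
tcp_pos: [0.608, 0.0173, 0.2391]
orientation: [-0.0, 0.897, -0.441, 0.0]
wrist_force: [0.6, 0.7, -0.0]
finger_gap: 0.0853
```

Request:
send_rows(series=[0,0,0,0,0,0,1,0,0,0,0,0,0,1])

```text
clock: 46.25
tcp_pos: [0.6077, 0.0172, 0.2393]
orientation: [-0.0, 0.897, -0.443, 0.0]
wrist_force: [1.1, 0.4, 0.1]
finger_gap: 0.0852
```

```bash
python3 - <<'E'
from h import *
go(.6083,.0167,.1375,-52.5,n=1)
w=camera_info("wrist");im=read_camera("wrist");mn=silhouettes("wrist","jam_nut");cv2.imwrite("pics/w21.png",im)
for k in mn[:2]: print(k["p"],k["box"])
# hex angle by IoU on nut-only mask minus bar area
m0=mn[0]["pixels"];ad=silhouettes("wrist","adjuster")[0]["pixels"];U=m0|ad;res=[]
for a in range(0,60,2):
    th=np.radians(a+30+60*np.arange(6));c=np.c_[.6083+.0312*np.cos(th),.0167+.0312*np.sin(th)]
    m=np.zeros((480,640),np.uint8);cv2.fillConvexPoly(m,cv2.convexHull((proj(w,np.vstack([np.c_[c,0*th+.14],np.c_[c,0*th+.16]]))*16).astype(np.int32)),1,shift=4)
    m=(m>0)|ad;res.append((((m&U).sum()/(m|U).sum()).round(3),a))
print(sorted(res)[-4:])
E
```

```text
clk 46.25 mean [0.6077 0.0172 0.2393] sd [0. 0. 0.] xang -52.5 j6 -2.328
shift cm [ 0.08 -0.02 10.18] turn -0.0
0.89 [287.7, 198.3, 85.8, 93.5]
0.66 [406.2, 106.6, 107.6, 102.6]
[(np.float64(0.919), 44), (np.float64(0.92), 38), (np.float64(0.922), 42), (np.float64(0.923), 40)]
```

Request:
send_rows(series=[0.05,0,3,0,0,0,1,0.05,0,6,0,0,0,1,0.05,0,9,0,0,0,1,0.05,0,10.1,0,0,0,1,0.05,0,10.1,0,0,0,1,0.05,0,10.1,0,0,0,0.4,0.05,0,10.1,0,0,0,0.4,0.05,0,10.1,0,0,0,0.4,0.05,0,10.1,0,0,0,0.4,0.05,0,10.1,0,0,0,0.3])

```text
clock: 47.23
tcp_pos: [0.6088, 0.0162, 0.1408]
orientation: [-0.0, 0.897, -0.442, 0.002]
wrist_force: [-3.2, -1.7, 5.8]
finger_gap: 0.0534
```

Request:
send_rows(series=[0,0,0,0,0,0,0.3,0,0,0,0,0,0,0.3,0,0,0,0,0,0,0.3])

```text
clock: 47.48
tcp_pos: [0.6088, 0.0162, 0.1408]
orientation: [-0.0, 0.897, -0.442, 0.002]
wrist_force: [-2.0, -1.5, 6.1]
finger_gap: 0.0532
```

```bash
python3 - <<'E'
from h import *
s=get_state();print(s["ft_torque"],s["wrist_force"],s["finger_gap"]);go(.6083,.0167,.1375,-52.5,n=1)
E
```

```text
[-0.39847603  0.70656696  0.06775232] [-1.99302041 -1.49907991  6.11527386] 0.053204732696736236
clk 47.48 mean [0.6088 0.0162 0.1408] sd [0. 0. 0.] xang -52.4 j6 -2.331
shift cm [-0.07  0.01  0.33] turn 0.1
```

Request:
send_rows(series=[0,0,0,0,0,5,0.3,0,0,0,0,0,12,0.3,0,0,0,0,0,19,0.3,0,0,0,0,0,26,0.3,0,0,0,0,0,33,0.3,0,0,0,0,0,40,0.3,0,0,0,0,0,47,0.3,0,0,0,0,0,54,0.3,0,0,0,0,0,61,0.3,0,0,0,0,0,65,0.3])

```text
clock: 48.32
tcp_pos: [0.6081, 0.0161, 0.1407]
orientation: [0.0, -0.517, 0.856, -0.001]
wrist_force: [-5.2, -2.1, 7.8]
finger_gap: 0.0534
```

Request:
send_rows(series=[0,0,0,0,0,5,0.3,0,0,0,0,0,12,0.3,0,0,0,0,0,19,0.3,0,0,0,0,0,26,0.3,0,0,0,0,0,33,0.3,0,0,0,0,0,40,0.3,0,0,0,0,0,47,0.3,0,0,0,0,0,54,0.3,0,0,0,0,0,61,0.3,0,0,0,0,0,65,0.3])

```text
clock: 49.15
tcp_pos: [0.6077, 0.0167, 0.1407]
orientation: [0.001, 0.024, 1.0, -0.0]
wrist_force: [-6.0, 0.5, 7.7]
finger_gap: 0.0534
```

Request:
send_rows(series=[0,0,0,0,0,5,0.3,0,0,0,0,0,12,0.3,0,0,0,0,0,19,0.3,0,0,0,0,0,26,0.3,0,0,0,0,0,33,0.3,0,0,0,0,0,40,0.3,0,0,0,0,0,45,0.3,0,0,0,0,0,48,0.3,0,0,0,0,0,48,0.3])

```text
clock: 49.9
tcp_pos: [0.6079, 0.0172, 0.1407]
orientation: [0.001, 0.427, 0.904, 0.001]
wrist_force: [-5.1, 0.8, 7.3]
finger_gap: 0.0533
```

```bash
python3 - <<'E'
from h import *
s=get_state();print(s["ft_torque"],s["wrist_force"],s["finger_gap"]);go(.6083,.0167,.1375,127.5,n=1)
E
```

```text
[ 0.23116889  1.0821549  -0.16798021] [-5.12879671  0.76658431  7.30044972] 0.05329020718970176
clk 49.9 mean [0.6079 0.0172 0.1407] sd [0. 0. 0.] xang 129.4 j6 0.778
shift cm [-0.06 -0.    0.32] turn 1.9
```

Request:
send_rows(series=[0,0,0,0,0,1,0.3,0,0,0,0,0,2,0.3,0,0,0,0,0,2.7,0.3,0,0,0,0,0,2.7,0.3,0,0,0,0,0,2.7,0.3])

```text
clock: 50.32
tcp_pos: [0.608, 0.0172, 0.1407]
orientation: [0.001, 0.447, 0.894, 0.001]
wrist_force: [-4.0, 1.6, 7.3]
finger_gap: 0.0535
```

```bash
python3 - <<'E'
from h import *
s=get_state();print(s["ft_torque"],s["wrist_force"],s["finger_gap"]);go(.6083,.0167,.1375,127.5,n=1)
E
```

```text
[ 0.23484936  1.07416802 -0.12343544] [-3.99432311  1.59736102  7.34453208] 0.053490691130304024
clk 50.32 mean [0.608  0.0172 0.1407] sd [0. 0. 0.] xang 126.9 j6 0.823
shift cm [-0.06 -0.    0.32] turn -0.6
```

Request:
send_rows(series=[0,0,0,0,0,1,0.3,0,0,0,0,0,2,0.3,0,0,0,0,0,3,0.3,0,0,0,0,0,4,0.3,0,0,0,0,0,4,0.3])

```text
clock: 50.73
tcp_pos: [0.6083, 0.0168, 0.1408]
orientation: [0.002, 0.475, 0.88, -0.0]
wrist_force: [-4.3, -2.1, 7.0]
finger_gap: 0.0536
```

```bash
python3 - <<'E'
from h import *
s=get_state();print(s["ft_torque"],s["wrist_force"],s["finger_gap"]);go(.6083,.0167,.1375,127.5,n=1)
E
```

```text
[-0.58866508  0.84833702  3.72276887] [-4.27872578 -2.10060769  7.01057595] 0.05359180663646663
clk 50.73 mean [0.6083 0.0168 0.1408] sd [0. 0. 0.] xang 123.3 j6 0.886
shift cm [-0.01 -0.01  0.33] turn -4.2
```

Torque rose to 3.7 N m, so the nut is at its tight stop. Releasing and retreating.

Request:
send_rows(series=[0,0,0,0,0,0,1,0,0,0,0,0,0,1,0,0,0,0,0,0,1,0,0,0,0,0,0,1,0,0,-3,0,0,0,1,0,0,-6,0,0,0,1,0,0,-9,0,0,0,1,0,0,-10,0,0,0,1,0,0,-10,0,0,0,1,0,0,-10,0,0,0,1])

```text
clock: 51.57
tcp_pos: [0.6082, 0.0168, 0.2378]
orientation: [0.0, 0.478, 0.878, 0.0]
wrist_force: [0.1, 0.1, -0.5]
finger_gap: 0.0851
```

```bash
python3 - <<'E'
from fit import *
im=fitbar();cv2.imwrite("pics/w22.png",im)
im,o=cups("wrist",z0=.072);print([q for q in o if np.hypot(*(q[0]-[.5697,-.0809]))<.03])
go(.429,-.001,.2425,68.4,n=1)
E
```

```text
adj 0.98 [297.1, 226.2, 63.7, 81.2]
adj 0.25 [288.5, 198.6, 86.2, 96.1]
bar angle [(np.float64(0.7900334244910362), 158), (np.float64(0.7972222222222223), 154), (np.float64(0.7985811227637261), 156)]
[(array([ 0.5707, -0.0734]), 'GREY', 0.66)]
clk 51.77 mean [0.6069 0.0169 0.2358] sd [0. 0. 0.] xang 122.9 j6 0.893
shift cm [  8.15 -15.91  -0.67] turn 54.5
```

Request:
send_rows(series=[2,-4,-0.6,0,0,7,1,4,-7.8,-0.6,0,0,14,1,6,-11.7,-0.6,0,0,21,1,8.1,-15.9,-0.6,0,0,28,1,8.1,-15.9,0.5,0,0,35,1,8.1,-15.9,1.5,0,0,42,1,8.1,-15.9,2.5,0,0,49,1,8.1,-15.9,3.4,0,0,54.5,1,8.1,-15.9,3.4,0,0,54.5,1,8.1,-15.9,3.4,0,0,54.5,1])

```text
clock: 52.6
tcp_pos: [0.4294, -0.0012, 0.203]
orientation: [-0.001, 0.826, 0.563, -0.001]
wrist_force: [-0.1, 0.3, -0.2]
finger_gap: 0.0851
```

Request:
send_rows(series=[0,0,0,0,0,0,1,0,0,0,0,0,0,1])

```text
clock: 52.77
tcp_pos: [0.4307, -0.0014, 0.2042]
orientation: [0.0, 0.827, 0.563, 0.0]
wrist_force: [0.0, -0.2, -0.2]
finger_gap: 0.0851
```

```bash
python3 - <<'E'
from h import *
avg(1)
w=camera_info("wrist");im=read_camera("wrist");cv2.imwrite("pics/w23.png",im)
d=np.array([-.368,-.93]);n=np.array([.93,-.368]);A=np.array([.6083,.0167])
o=im.copy()
for h,c in ((.108,(255,0,0)),(.116,(0,255,0)),(.124,(0,0,255))):
    P=proj(w,[[*(A+.058*d+k*.006*n),h] for k in(-1,1)]);print(h,P.round(1))
    cv2.line(o,*[tuple(int(v) for v in p.round()) for p in P],c,1)
cv2.polylines(o,[proj(w,ring(.569,-.0815,.116,.0345)).round().astype(np.int32)],True,(0,255,255),1)
s=np.hstack([cv2.resize(v[80:380,440:640],(400,600),interpolation=cv2.INTER_CUBIC) for v in(im,o)])
cv2.imwrite("pics/c23.png",s)
for c in("top","wrist"):
    for q in cups(c,z0=.072)[1]: print(c,q)
for l in ("stapler","tape_measure","order_pad"):
    k=silhouettes("top",l)[0];ys,xs=np.nonzero(k["pixels"]);print(l,xs.mean().round(1),ys.mean().round(1))
E
```

```text
clk 52.77 mean [ 0.4307 -0.0014  0.2042] sd [0. 0. 0.] xang 68.5 j6 1.756
0.108 [[570.  208.7]
 [588.7 208.7]]
0.116 [[577.9 211. ]
 [597.3 211. ]]
0.124 [[586.3 213.5]
 [606.4 213.5]]
top (array([ 0.5921, -0.0876]), 'GREY', 0.66)
top (array([0.5281, 0.1549]), 'color', 0.66)
top (array([0.4259, 0.0826]), 'color', 0.59)
wrist (array([ 0.5444, -0.0466]), 'GREY', 0.93)
wrist (array([ 0.536 , -0.0404]), 'GREY', 0.9)
wrist (array([0.5085, 0.1117]), 'color', 0.86)
wrist (array([ 0.5319, -0.0319]), 'GREY', 0.82)
wrist (array([0.4348, 0.0739]), 'color', 0.82)
wrist (array([ 0.5682, -0.0808]), 'GREY', 0.59)
stapler 290.5 192.1
tape_measure 173.7 253.5
order_pad 203.6 213.5
```

View pics/c23.png

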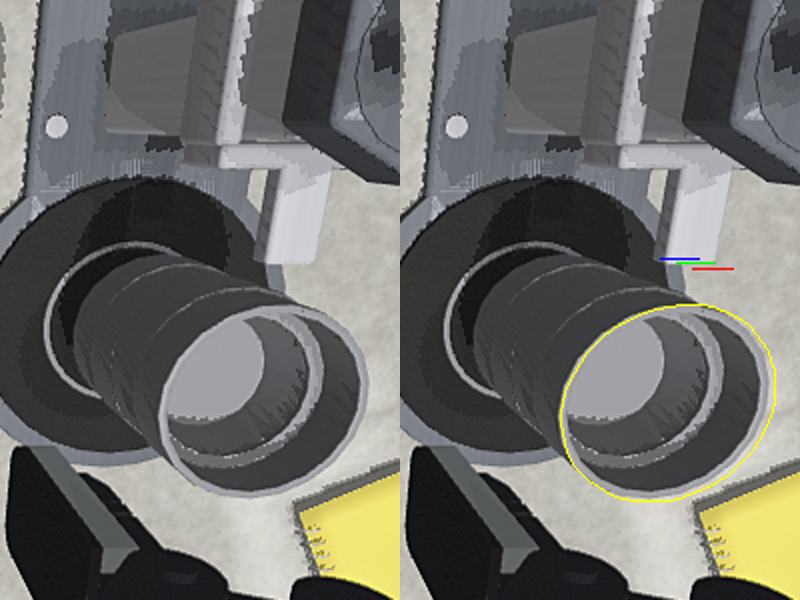

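```bash
python3 - <<'E'
from h import *
s=get_state();w2=camera_info("wrist");Rt=rot(s["orientation"]);rel=Rt.inv()*rot(w2["attitude"]);tr=Rt.inv().apply(w2["xyz"]-s["tcp_pos"])
a=np.radians(-111.7);x=np.array([np.cos(a),np.sin(a),0]);z=np.array([0,0,-1.]);M=R.from_matrix(np.c_[x,np.cross(z,x),z])
q=(M*rel).as_quat();w1=dict(K=w2["K"],xyz=np.array([.4301,-.0005,.2028])+M.apply(tr),attitude=np.r_[q[3],q[:3]])
for n,w,f,c0 in(("v1",w1,"w20",(0,130)),("v2",w2,"w23",(440,80))):
    P=proj(w,ring(.5697,-.0809,.0122,.038));print(n,"ring cols",P[:,0].min().round(1),P[:,0].max().round(1),"rows",P[:,1].min().round(1),P[:,1].max().round(1))
    P=proj(w,ring(.5697,-.0809,.008,.076));print("  base cols",P[:,0].min().round(1),P[:,0].max().round(1),"rows",P[:,1].min().round(1),P[:,1].max().round(1))
    im=cv2.cvtColor(cv2.imread(f"pics/{f}.png"),cv2.COLOR_BGR2GRAY)
    if n=="v1":
        print("row 195 grey 170..215",[ (c,int(im[195,c])) for c in range(184,205)])
        print("col 88 rows 270-292",[int(v) for v in im[270:292,88]]);print("row 290 cols 74-112",[int(v) for v in im[290,74:112]])
    else:
        print("row 243 grey 455..",[ (c,int(im[243,c])) for c in range(455,475)])
        print("row 205 cols 560-610",[int(v) for v in im[205,560:610]]);print("col 590 rows 200-220",[int(v) for v in im[200:220,590]])
E
```

```text
v1 ring cols 107.8 194.5 rows 146.4 232.5
  base cols 67.2 238.6 rows 99.6 270.3
row 195 grey 170..215 [(184, 23), (185, 24), (186, 25), (187, 23), (188, 48), (189, 45), (190, 47), (191, 43), (192, 85), (193, 162), (194, 155), (195, 130), (196, 33), (197, 44), (198, 50), (199, 47), (200, 47), (201, 48), (202, 52), (203, 51), (204, 53)]
col 88 rows 270-292 [193, 190, 190, 190, 192, 193, 189, 186, 188, 193, 200, 141, 108, 76, 143, 199, 205, 208, 209, 208, 208, 207]
row 290 cols 74-112 [187, 188, 186, 184, 184, 191, 210, 209, 210, 209, 208, 210, 210, 209, 208, 208, 207, 208, 211, 212, 212, 212, 211, 212, 214, 216, 212, 182, 175, 111, 76, 82, 80, 77, 90, 186, 195, 189]
v2 ring cols 462.9 546.3 rows 199.0 278.8
  base cols 420.6 585.5 rows 155.1 313.4
row 243 grey 455.. [(455, 47), (456, 47), (457, 46), (458, 46), (459, 46), (460, 41), (461, 58), (462, 170), (463, 160), (464, 134), (465, 29), (466, 44), (467, 47), (468, 42), (469, 43), (470, 44), (471, 19), (472, 24), (473, 22), (474, 21)]
row 205 cols 560-610 [50, 52, 53, 49, 50, 50, 51, 87, 86, 90, 89, 89, 81, 152, 182, 205, 215, 214, 213, 210, 209, 210, 211, 209, 209, 207, 206, 206, 206, 207, 208, 209, 208, 207, 208, 209, 207, 205, 184, 178, 179, 178, 177, 179, 181, 185, 190, 185, 179, 181]
col 590 rows 200-220 [207, 207, 207, 208, 208, 208, 209, 209, 208, 209, 206, 202, 187, 184, 185, 187, 184, 180, 184, 186]
```

The fixed ring lines up to within 1 px in both oblique views. Finger and rim both read about 113.5–114 mm, so they are level with each other to about 1 mm. The bystanders have not moved. Handing in.

```bash
python3 -c "
from workcell import *
print(hand_in(), get_state()['clock'])"
```

```text
the job is handed in; nothing more can be done
the job is handed in; nothing more can be done
```

I nested all four grey cups on the pad, set the finger level with the top rim, tightened the jam nut again and handed the job in. `hand_in()` gave no verdict. The clock read about 53 s at the last check.

- **Nut:** I loosened it 180° before setting the finger. I then tightened it until the torque rose to 3.7 N m, about 4° past where I had first gripped it.
- **Cups:** After placing, the wrist camera put the stack about 2 mm from the pad centre, and a later partly hidden view agreed. One check with the gripper in the way put the stack about 8 mm off centre; I took that as a fault of the view.
- **Adjuster:** The screw did not start at 0. The finger was already at about 103 mm, so my first turn ran it into its upper stop, with 8 N m on the last wrist joint, and the bar slipped in the jaws. I let go, gripped again and turned it back 60°, to a computed 116 mm.
- **Finger height:** In two oblique views the finger and the rim both read about 113.5–114 mm. They agree to about 1 mm, and I put the common 2 mm offset down to calibration. A first rough reading of the second view had suggested the finger was 3 mm high, but measuring the pixel edges did not bear that out.
- **Everything else:** The bar had not moved after the nut was tightened (156–158°). The stapler, tape measure and pad of slips showed no movement beyond 1 pixel, and the gripper was clear of everything.

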